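# Handlamp from the charging dock to the riser

## Robot

A 7-joint arm with a two-finger parallel gripper is mounted at the origin on the work surface. World frame = base frame: x ahead of the robot, y to its left, z up, the work surface at z = 0. Lengths are in m, angles in rad, forces in N, time in s.
With the tool pointing down it reaches from about 0.35 to 0.775 m from the base axis. Payload 3.1 kg.
Tool frame: the origin (TCP) lies at the very end of the fingers, on their centre line; the grasp point (between the pads) lies 19 mm behind it; z points along the fingers, x is the direction in which the jaws open and shut, and the axes are right-handed (so a half turn about z gives the same grasp; the last joint's range is limited). The gripper opens to 85 mm and grips with 20 to 120 N. Pads are 22 mm wide; open, the fingers measure 114 mm over their backs; the gripper's body (76 mm by 85 mm) begins 54 mm behind the grasp point. The pads swing forward as they close: fully open they stand 13 mm farther back than shut.
Start: joints at [-1.278, 0.311, 0.014, 1.512, -0.004, 1.319, -0.027], TCP at [0.181, 0.519, 0.231] pointing down, gripper open.
Joint ranges: [-2.7, 2.7], [-0.3, 1.91], [-1.27, 1.3], [0.12, 2.57], [-1.44, 4.58], [0.2, 2.03], [-3.05, 3.05]. Speed limits (rad/s): [2.79, 2.79, 3.14, 3.14, 3.14, 3.14, 3.14].

## Interface

Orientations are given as [roll, pitch, yaw] about the fixed x, y, z axes, in that order (R = Rz(yaw) Ry(pitch) Rx(roll)).
In Python, from workcell import readout, optics, workorder gives the robot as it stands.
- The arm moves only by the tool drive_tool, never from a script. Its argument "rows" is one flat list of numbers, 7 for each row, row after row: the closure, from 0 (fully open) to 1 (shut), then the shift along the tool's x, y, z in units of 40 mm (1.0 is 40 mm), then the turn, a rotation vector about the tool's x, y, z in units of 5 degrees (1.0 is 5 degrees). A call has 1 to 8 rows; each row is the pose to reach, as a shift and turn from the pose commanded when the call began, along the tool's axes at that moment; what a row does not reach only later rows make up. A row lasts 1/12 s, in which the tool goes at most 41.7 mm and 7.16 degrees, less where a joint would pass 70% of its speed; a pose out of reach is approached as far as the arm can. A call with a gripper value outside its range is refused whole. The fingers move at their own pace and stop on an object; "force" is the grip in N (left out, the last holds). Time passes only in rows, so rows that repeat a pose let the fingers close. It gives the time, the measured TCP pose, the force and the opening at its end, in the units of the state.
- readout.get_state(): the state, without advancing time (a new reading comes with each control period).
- optics.read_camera(name): name is "side" or "top" or "wrist"; returns a dict with "img" (384x512x3 uint8, red, green, blue), "fx", "fy", "cx", "cy" (pixels), "D" ([k1, k2, p1, p2, k3] as OpenCV has them; the pictures are not rectified), "extrinsics" (4x4, takes a point from camera to world coordinates); the wrist camera has in their place "T_tool_cam" (4x4, takes a point from camera to tool coordinates, whose origin is the TCP and whose axes are the tool frame's). Camera axes: x right, y down, z forward; pixel columns grow to the right and rows downward; lengths in m; the calibration is good to about 2 mm. A picture is of the moment at which its call begins: read the wrist's pose just before it. There is no depth.
- workorder.close_job(): hands the job in, once; it reports no verdict.
The state is a dict: "time": time; "joint_pos": joint angles; "joint_velocities": joint speeds; "joint_torque": joint torques, N m; "tool_pos": TCP position; "tool_rot": TCP orientation; "contact_force": force on the tool from outside, world axes, zero at the start; "moment": the same for the moment, N m; "grip_width": opening from 0.0 (shut) to 1.0 (fully open).
Only numpy, scipy, OpenCV 4.12 (cv2) and the standard library are available. Lean on these libraries where they do the work, as an engineer would, in place of code of your own. Each camera call takes 0.05 s, during which the arm holds its last target.

## Task

Take the emergency handlamp out of its charging dock and stand it upright in the middle of the riser's platform, square to it, with the lens towards the platform's open front (away from the fence). Set it down gently: do not drop it or press it hard onto the platform. Leave the other things on the desk where they are.

Things in the scene. Friction and masses are not known exactly. Their poses are not given: they have to be found in the camera images.
- lamp: Emergency handlamp, about 0.55 kg (0.44 to 0.77): grey plastic box 90 mm deep (its x), 80 wide (y), 95 tall (z), with a black carrying handle on top. Origin: centre of its flat underside; z runs up to the handle, the round lens is on the -x side. It starts seated in the dock, facing as the dock does, leaning 30 degrees: its handle end leans towards the dock's -x side.
- lamp_grip (a point): Middle of the lamp's handle bar, 140 mm above the underside; axes as the lamp's. The bar runs along the lamp's x: 62 mm long, 20 mm wide (y), 18 mm tall, flat-sided, on two posts (20 mm wide, 14 mm thick) at x -24 and +24 mm; 36 mm of air between bar and box. Held by the bar, the lamp may swing in the grasp about y.
- lamp_lens (a point): Middle of the lamp's round lens, 57 mm to the lamp's -x side and 63 mm above the underside. Its ring, 56 mm across, stands 12 mm proud of the box.
- dock: Fixed charging dock on a 170 x 230 mm plate. Origin: centre, on the desk; z up; -x is the open side where the lamp comes out. A barred shelf hangs above the lamp, see dock_shelf: a gripper coming straight down on the handle does not fit. Come from the -x side with the tool tilted 30 to 45 degrees from vertical.
- dock_seat (a point): Centre of the dock's black seat, 50 mm above the desk, axes as the dock's. The seat leans 30 degrees (normal up and to -x) and has a lip 28 mm high along its low (-x) edge, cheeks 20 mm high 4 mm beside the lamp, no back wall. Lift the lamp 35 mm along its own leaning axis to clear the lip, then take it out to -x.
- dock_shelf (a point): Middle of the front (-x) edge of the grey shelf of flat bars over the dock, on its underside, 256 mm above the desk; axes as the dock's. The shelf is 14 mm thick, reaches 115 mm to either side and 155 mm back, on two rear posts. Its front edge is 16 mm in front (-x) of the middle of the lamp's handle, which is 171 mm above the desk.
- riser: Riser: fixed steel foot 150 x 150 x 10 mm and column, with a level platform 150 x 150 mm centred over the foot. Origin: centre of the foot's underside; z up. The platform's top is 52 to 112 mm above the desk: clamped (does not give), not measured, feel for it. A fence on the +x edge, 6 mm thick, rises 12 mm above the platform; -x is its open front.
- bell: Bystander: brass handbell with a dark wooden handle, 84 mm wide, 136 mm tall. Origin: centre of underside.
- mug: Bystander: white mug, 80 mm wide, 90 mm tall, near the dock. Origin: centre of underside.
- tape: Bystander: black tape roll lying flat, 100 mm across, 48 mm tall, beside the riser. Origin: centre of underside.
- remote: Bystander: remote control, 170 x 46 x 20 mm. Origin: centre of underside.
- remote2: Bystander: remote control, 150 x 50 x 22 mm. Origin: centre of underside.
- radio: Bystander: hand radio lying down, 120 x 58 x 34 mm with a 60 mm aerial along its x, in front of the riser. Origin: centre of the case's underside.
- penpot: Bystander: dark steel pen pot, 72 mm wide, 95 mm tall. Origin: centre of underside.
Mind the look-alikes: they are no part of the job. What is shaped like the riser but green is not meant. What is shaped like the lamp but blue is not meant.

How it is judged:
By the outcome, as a careful person would: the job done as asked, in the order asked, and still so for the second after the job is handed in, with the robot touching nothing.
It also fails if it takes over 59 s, if anything falls off the work surface, if the arm or the gripper's body presses on something with over 40 N, if the wrist force passes 120 N, or if a joint passes its speed limit or range.

## Working session

There is one attempt and no reset: what is moved stays moved. The work goes in short steps, Python scripts to look and compute and a tool call to move; the robot and the scene stay as the last step left them, time stands still between calls to the robot, and variables do not carry over. Pictures are saved under pics/ and viewed, and the job is handed in when it is done.

Besides the shell and the picture viewer there is one more tool, called after ">>>" by a JSON object that holds its "fn" and its "kwargs", one argument or row to a line. drive_tool: Moves the arm, as the interface text tells. Its arguments: {"type":"object","properties":{"rows":{"type":"array","items":{"type":"number"}},"force":{"type":"number"}},"required":["rows"]}

```bash
ls -la; mkdir -p pics; python3 - <<'E'
from workcell import readout, optics
import cv2, numpy as np
s=readout.get_state(); print(s)
for n in ["side","top","wrist"]:
    c=optics.read_camera(n); cv2.imwrite(f"pics/{n}0.png",c["img"][:,:,::-1])
    print(n,c["fx"],c["fy"],c["cx"],c["cy"],c["D"]); print(np.round(np.array(c.get("extrinsics",c.get("T_tool_cam"))),4).tolist())
E
```

```text
total 12
drwxr-xr-x  3 agent agent 4096 Dec  5 23:36 .
drwxr-xr-x 23 root  root  4096 Dec  5 23:36 ..
drwxr-xr-x  2 agent agent 4096 Dec  5 23:36 pics
{'time': 0.0, 'joint_pos': array([-1.277733  ,  0.31171717,  0.01401786,  1.51309741, -0.00439404,
        1.31920661, -0.02719377]), 'joint_velocities': array([-1.29617425e-03,  1.13879808e-03, -2.21221940e-04, -3.06978285e-05,
       -2.66380440e-04,  7.28657097e-04,  1.37105946e-03]), 'joint_torque': array([-2.17962183e-04, -3.79918420e+01,  1.45702288e-01, -2.30589491e+01,
        1.21804970e-02,  1.34799618e-02, -1.55158523e-05]), 'tool_pos': array([0.18045782, 0.51875771, 0.23020952]), 'tool_rot': array([3.14148149e+00, 2.39532746e-03, 1.23609257e+00]), 'contact_force': array([-0.84535178,  0.05120038, -0.36002014]), 'moment': array([ 0.0411304 , -0.00349434, -0.04102316]), 'grip_width': 1.0025497713005835}
side 418.38897431449385 418.38897431449385 255.53187252419835 192.9040042783153 [-0.05788398  0.          0.          0.          0.        ]
[[0.7586, -0.3718, 0.535, -0.2667], [-0.6515, -0.4282, 0.6263, -0.958], [-0.0038, -0.8237, -0.5671, 1.0173], [0.0, 0.0, 0.0, 1.0]]
top 368.03823882093656 368.03823882093656 259.48432037714656 188.8906958314446 [-0.04562373  0.          0.          0.          0.        ]
[[-0.0028, -0.9926, 0.1216, 0.427], [-0.9998, 0.0002, -0.0221, -0.0018], [0.022, -0.1217, -0.9923, 1.2277], [0.0, 0.0, 0.0, 1.0]]
wrist 304.68728792899117 304.68728792899117 251.6810985994659 192.68241196892868 [-0.04948195  0.          0.          0.          0.        ]
[[1.0, -0.0002, 0.0007, 0.0001], [-0.0, 0.9536, 0.301, -0.0778], [-0.0007, -0.301, 0.9536, -0.1418], [0.0, 0.0, 0.0, 1.0]]
```

View pics/side0.png

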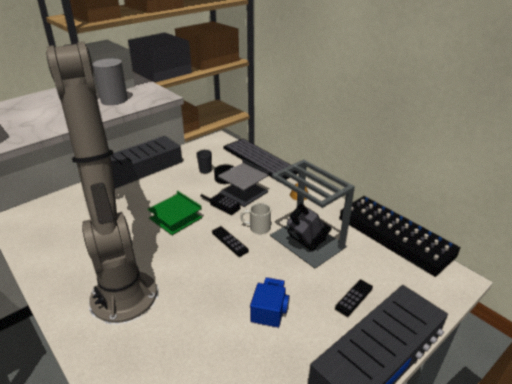

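View pics/top0.png

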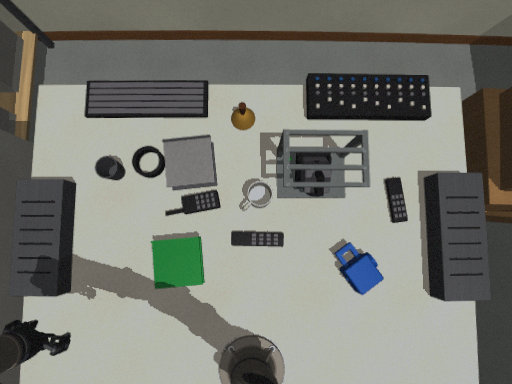

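View pics/wrist0.png

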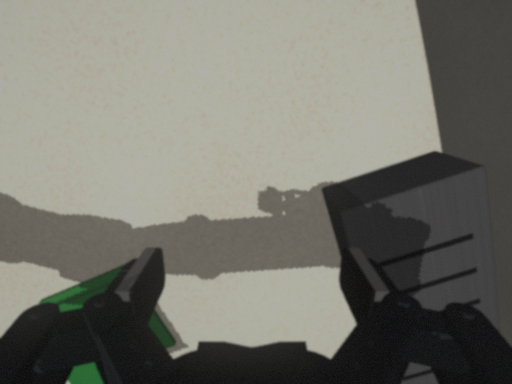

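```bash
python3 - <<'E'
import cv2
s=cv2.imread("pics/side0.png");t=cv2.imread("pics/top0.png")
cv2.imwrite("pics/side_c.png",cv2.resize(s[140:280,190:370],None,fx=4.2,fy=4.2,interpolation=cv2.INTER_CUBIC))
cv2.imwrite("pics/top_c.png",cv2.resize(t[110:260,130:380],None,fx=3.2,fy=3.2,interpolation=cv2.INTER_CUBIC))
E
```

```text
(no output)
```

View pics/side_c.png

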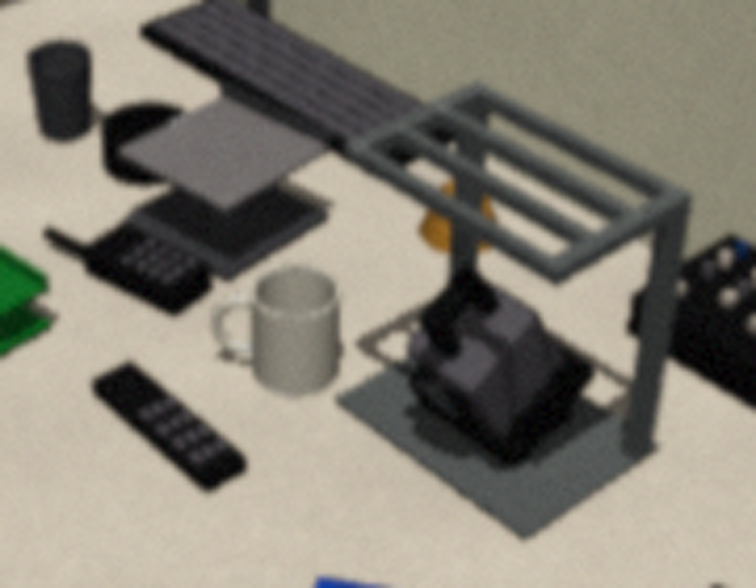

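View pics/top_c.png

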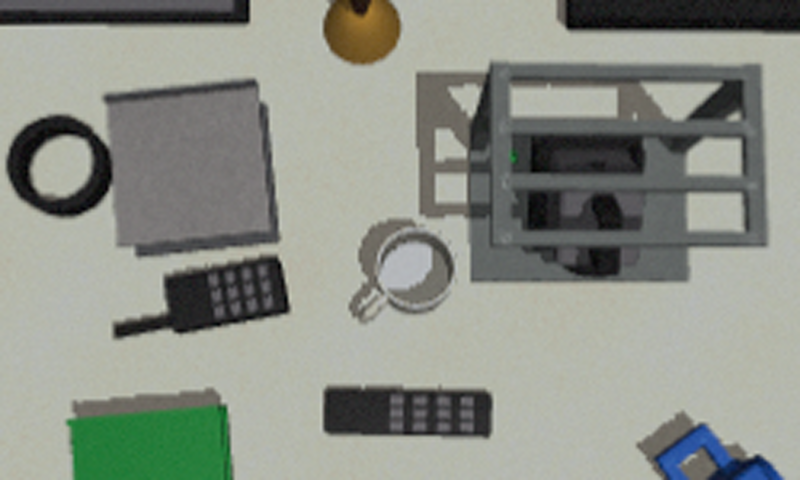

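```bash
python3 - <<'E'
import cv2
s=cv2.imread("pics/side0.png");t=cv2.imread("pics/top0.png")
def cr(im,n,x0,y0,x1,y1,f):
    o=cv2.resize(im[y0:y1,x0:x1],None,fx=f,fy=f,interpolation=cv2.INTER_CUBIC)
    o=cv2.convertScaleAbs(o,alpha=1.5,beta=10)
    for x in range(x0,x1,10): cv2.putText(o,str(x),((x-x0)*f,10),0,.35,(0,0,255),1); cv2.line(o,((x-x0)*f,12),((x-x0)*f,18),(0,0,255),1)
    for y in range(y0,y1,10): cv2.putText(o,str(y),(0,(y-y0)*f+4),0,.35,(0,0,255),1); cv2.line(o,(26,(y-y0)*f),(32,(y-y0)*f),(0,0,255),1)
    cv2.imwrite(f"pics/{n}.png",o)
cr(t,"t_r",155,125,225,200,7)
cr(t,"t_d",260,120,375,205,7)
cr(s,"s_r",210,155,275,210,9)
cr(s,"s_d",265,155,360,270,5)
E
```

```text
(no output)
```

View pics/t_r.png

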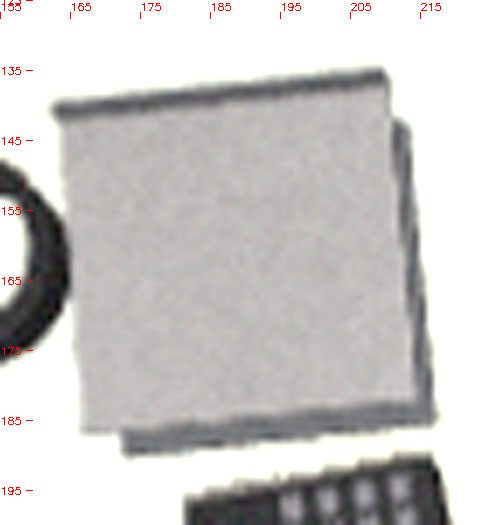

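View pics/t_d.png

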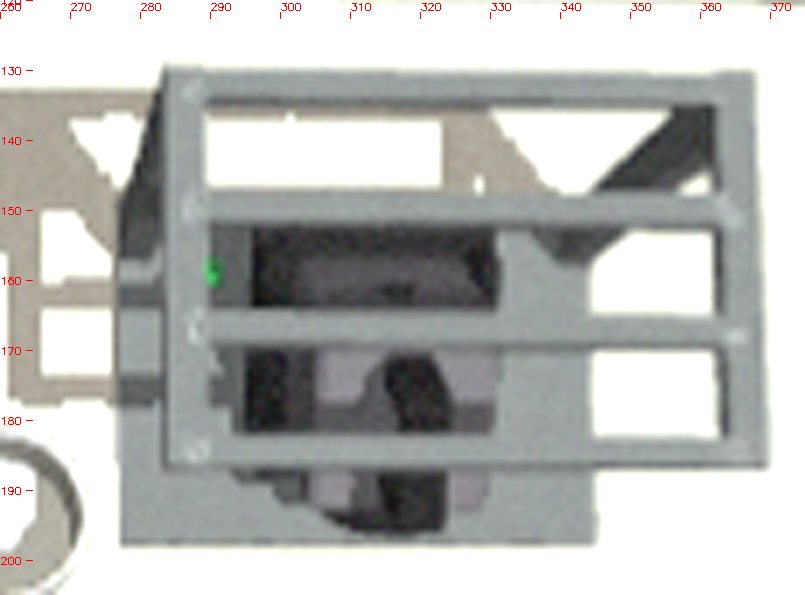

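View pics/s_r.png

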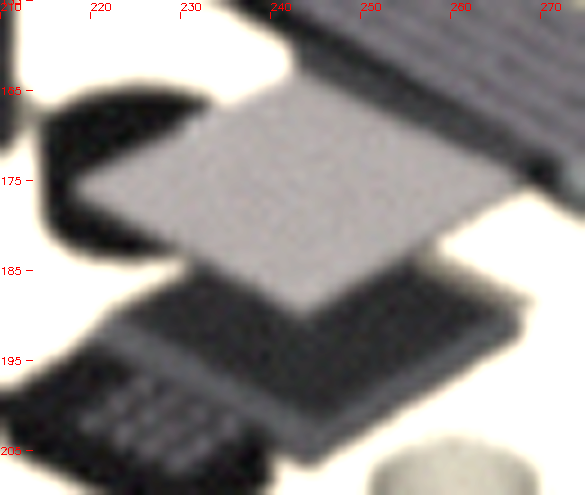

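View pics/s_d.png

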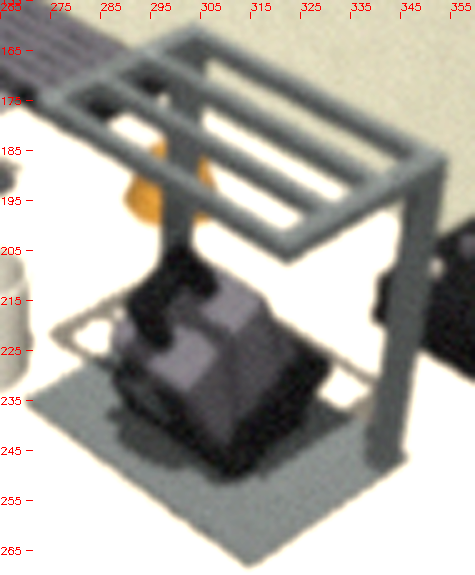

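```bash
cat > h.py <<'E'
import numpy as np, cv2
from workcell import readout, optics
from scipy.spatial.transform import Rotation as R
from scipy.optimize import least_squares
def ray(c,uv,T=None):
    K=np.array([[c["fx"],0,c["cx"]],[0,c["fy"],c["cy"]],[0,0,1]])
    p=cv2.undistortPoints(np.array(uv,float).reshape(-1,1,2),K,np.array(c["D"])).reshape(-1,2)
    T=np.array(c["extrinsics"]) if T is None else T
    d=np.c_[p,np.ones(len(p))]@T[:3,:3].T
    return T[:3,3],d
def onz(c,uv,z,T=None):
    o,d=ray(c,uv,T); return o+d*((z-o[2])/d[:,2])[:,None]
def tri(rs):
    A=np.zeros((3,3));b=np.zeros(3)
    for o,d in rs:
        d=d/np.linalg.norm(d);P=np.eye(3)-np.outer(d,d);A+=P;b+=P@o
    x=np.linalg.solve(A,b)
    return x,[np.linalg.norm((np.eye(3)-np.outer(d,d)/(d@d))@(x-o)) for o,d in rs]
def Ttool():
    s=readout.get_state();T=np.eye(4);T[:3,:3]=R.from_euler('xyz',s["tool_rot"]).as_matrix();T[:3,3]=s["tool_pos"];return T
def proj(c,P,T=None):
    K=np.array([[c["fx"],0,c["cx"]],[0,c["fy"],c["cy"]],[0,0,1]])
    T=np.linalg.inv(np.array(c["extrinsics"]) if T is None else T)
    return cv2.projectPoints(np.array(P,float).reshape(-1,1,3),cv2.Rodrigues(T[:3,:3])[0],T[:3,3],K,np.array(c["D"]))[0].reshape(-1,2)
E
python3 - <<'E'
from h import *
np.set_printoptions(precision=4,suppress=True)
t=optics.read_camera("top");s=optics.read_camera("side")
def cor(uv): return np.array(uv)-.43
def T2(a,b):
    o,d=ray(t,[cor(a)]);o2,d2=ray(s,[cor(b)]); return tri([(o,d[0]),(o2,d2[0])])
print("FR",T2((214.6,182.4),(243.9,190.3)));print("FL",T2((166.7,186.7),(218,175.8)));
print("BR?",T2((210.4,135.3),(269.4,175)))
for z in (.06,.08,.1):
    p=onz(t,cor([(166.7,186.7),(214.6,182.4)]),z); q=onz(t,cor([(162.4,140.4),(210.4,135.3)]),z+.012)
    print(z,p[:,:2].tolist(),q[:,:2].tolist(),np.linalg.norm(p[0]-p[1]),np.linalg.norm(q[0]-q[1]),np.linalg.norm(p[0]-q[0]),np.linalg.norm(p[1]-q[1]),p.mean(0)/2+q.mean(0)/2)
print("foot",onz(t,cor([(217.1,185.4),(172.6,190)]),.01))
print("foot side",onz(s,cor([(210+305/9,155+420/9)]),.01),onz(s,cor([(210+523/9,155+322/9)]),.01))
print("plate t",onz(t,cor([(277.4,197.9),(345.3,197.9)]),.006))
print("plate s",onz(s,cor([(270,235.6),(314.6,268.4),(346.4,247)]),.006))
print("shelf t",onz(t,cor([(283.6,186.7),(369.7,186.4)]),.27))
print("shelf s", onz(s,cor([(322.6,207.4)]),.256))
E
```

```text
FR (array([0.5878, 0.1146, 0.0886]), [np.float64(0.0007656736044383101), np.float64(0.0007656736044382627)])
FL (array([0.5726, 0.2636, 0.092 ]), [np.float64(0.0022776604639281523), np.float64(0.002277660463928233)])
BR? (array([0.7377, 0.1297, 0.0914]), [np.float64(0.0009722050185286393), np.float64(0.0009722050185285772)])
0.06 [[0.5786070951384144, 0.2697056320765415], [0.5924562488785199, 0.11704607479228771]] [[0.7269734835230579, 0.2851594042644396], [0.7438672098930337, 0.13132513580108618]] 0.15328646218613518 0.15475910359109316 0.14965094145089214 0.15255546761303446 [0.6605 0.2008 0.066 ]
0.08 [[0.5760101598241949, 0.2650553504846715], [0.5896221166347162, 0.1150104207032266]] [[0.7217821023490055, 0.2801934110849723], [0.738383482611806, 0.12902124620673178]] 0.15066109757110568 0.15208099572465997 0.1470463195941846 0.1499007913209911 [0.6564 0.1973 0.086 ]
0.1 [[0.5734132245099756, 0.2604050688928014], [0.5867879843909127, 0.11297476661416553]] [[0.7165907211749531, 0.2752274179055051], [0.7328997553305783, 0.1267173566123774]] 0.14803573295607608 0.14940288785822678 0.14444202152249208 0.1472464206253729 [0.6524 0.1938 0.106 ]
foot [[0.5894 0.1137 0.01  ]
 [0.574  0.2614 0.01  ]]
foot side [[0.6064 0.1412 0.01  ]] [[0.7354 0.135  0.01  ]]
plate t [[ 0.5479 -0.0874  0.006 ]
 [ 0.5477 -0.3161  0.006 ]]
plate s [[ 0.5462 -0.0856  0.006 ]
 [ 0.5452 -0.3114  0.006 ]
 [ 0.7112 -0.313   0.006 ]]
shelf t [[ 0.5513 -0.0855  0.27  ]
 [ 0.5522 -0.3146  0.27  ]]
shelf s [[ 0.556  -0.3085  0.256 ]]
```

```bash
cat >> h.py <<'E'
def Rt(yaw,tilt,roll=0):
    """tool: x = horizontal at yaw+90, z down tilted 'tilt' deg forward along yaw dir"""
    t=np.radians(tilt); y=yaw
    f=np.array([np.cos(y),np.sin(y),0]);u=np.array([0,0,1.])
    z=np.sin(t)*f-np.cos(t)*u; x=np.array([-np.sin(y),np.cos(y),0])
    return np.c_[x,np.cross(z,x),z]
def goto(p,Rm):
    T=Ttool(); d=T[:3,:3].T@(np.array(p)-T[:3,3])/.04
    r=R.from_matrix(T[:3,:3].T@Rm).as_rotvec(degrees=True)/5
    print("shift",np.round(d,2),"turn",np.round(r,2),"rows needed %.1f %.1f"%(np.linalg.norm(d)*.96,np.linalg.norm(r)*.7))
def st():
    s=readout.get_state(); print("t%.2f"%s["time"],np.round(s["tool_pos"],4),np.round(s["tool_rot"],3),"F",np.round(s["contact_force"],2),"M",np.round(s["moment"],2),"g%.3f"%s["grip_width"],"q",np.round(s["joint_pos"],2))
E
python3 - <<'E'
from h import *
goto([.42,.30,.36],Rt(0,15))
E
```

```text
shift [-3.21  7.45 -3.23] turn [-2.97  0.51 -3.81] rows needed 8.4 3.4
```

>>> {"fn": "drive_tool", "kwargs": {
  "rows": [0,-1.6,3.7,-1.6,-1.5,0.25,-1.9,0,-3.2,7.45,-3.2,-3,0.5,-3.8,0,-3.2,7.45,-3.2,-3,0.5,-3.8,0,-3.2,7.45,-3.2,-3,0.5,-3.8,0,-3.2,7.45,-3.2,-3,0.5,-3.8,0,-3.2,7.45,-3.2,-3,0.5,-3.8,0,-3.2,7.45,-3.2,-3,0.5,-3.8,0,-3.2,7.45,-3.2,-3,0.5,-3.8]
}}

```text
time: 0.92
tool_pos: [0.4103, 0.3087, 0.3546]
tool_rot: [2.877, -0.0, 1.57]
contact_force: [0.9, 0.9, -0.4]
grip_width: 1.005
```

```bash
python3 - <<'E'
from h import *
st();goto([.44,-.1,.36],Rt(0,35))
E
```

```text
t0.92 [0.4103 0.3087 0.3546] [ 2.877 -0.     1.57 ] F [ 0.95  0.88 -0.37] M [0.   0.21 0.07] g1.005 q [-1.01  0.04  0.2   1.57  0.19  1.35  0.74]
shift [-10.22   0.76   0.06] turn [-3.97  0.   -0.01] rows needed 9.8 2.8
```

>>> {"fn": "drive_tool", "kwargs": {
  "rows": [0,-1,0.1,0,-0.5,0,0,0,-2,0.2,0,-1,0,0,0,-3,0.3,0,-1.5,0,0,0,-4,0.4,0,-2,0,0,0,-5,0.5,0,-2.5,0,0,0,-6,0.5,0,-3,0,0,0,-7,0.6,0,-3.5,0,0,0,-8,0.7,0,-4,0,0]
}}

```text
time: 1.58
tool_pos: [0.441, 0.1076, 0.3537]
tool_rot: [2.622, -0.004, 1.576]
contact_force: [0.4, -0.6, 1.2]
grip_width: 1.002
```

```bash
python3 - <<'E'
from h import *
st();goto([.463,-.2,.278],Rt(0,45))
E
```

```text
t1.58 [0.441  0.1076 0.3537] [ 2.622 -0.004  1.576] F [ 0.36 -0.59  1.17] M [0.07 0.51 0.  ] g1.002 q [-0.26 -0.29 -0.13  1.94  0.18  1.01  1.12]
shift [-7.7  -0.48  1.87] turn [-3.04 -0.08  0.02] rows needed 7.6 2.1
```

>>> {"fn": "drive_tool", "kwargs": {
  "rows": [0,-1,0.2,0.3,0,0,0,0,-2,0.2,0.6,0,0,0,0,-3,0.2,0.8,0,0,0,0,-4,0.2,1,0,0,0,0,-5,0.2,1.2,-0.5,0,0,0,-6,0,1.5,-1,0,0,0,-7,-0.2,1.7,-2,0,0,0,-7.7,-0.5,1.9,-3,0,0]
}}

```text
time: 2.25
tool_pos: [0.4675, -0.1761, 0.284]
tool_rot: [2.422, -0.012, 1.584]
contact_force: [-0.8, 0.6, 0.3]
grip_width: 0.996
```

```bash
python3 - <<'E'
from h import *
st();goto([.463,-.2,.278],Rt(0,45))
E
```

```text
t2.25 [ 0.4675 -0.1761  0.284 ] [ 2.422 -0.012  1.584] F [-0.75  0.61  0.32] M [0.1  0.68 0.06] g0.996 q [-0.08 -0.29  0.56  2.17 -0.34  0.61  2.31]
shift [-0.6  -0.18  0.03] turn [-0.76 -0.2   0.01] rows needed 0.6 0.5
```

>>> {"fn": "drive_tool", "kwargs": {
  "rows": [0,-0.6,-0.2,0,-0.8,-0.2,0,0,-0.6,-0.2,0,-0.8,-0.2,0,0,-0.6,-0.2,0,-0.8,-0.2,0,0,-0.6,-0.2,0,-0.8,-0.2,0]
}}

```text
time: 2.58
tool_pos: [0.4625, -0.1957, 0.2784]
tool_rot: [2.356, -0.001, 1.577]
contact_force: [-0.2, -0.4, -0.7]
grip_width: 1.005
```

```bash
python3 - <<'E'
from h import *
st();T=Ttool();c=optics.read_camera("wrist");cv2.imwrite("pics/w1.png",c["img"][:,:,::-1])
s=optics.read_camera("side");cv2.imwrite("pics/s1.png",s["img"][:,:,::-1])
g=np.array([.571,-.2,.171]);Rl=np.c_[[np.cos(np.pi/6),0,.5],[0,1,0],[-.5,0,np.cos(np.pi/6)]]
Tc=T@np.array(c["T_tool_cam"])
pts=[g+Rl@np.array(v) for v in [(-.031,-.01,.009),(-.031,.01,.009),(.031,-.01,.009),(.031,.01,.009),(-.031,-.01,-.009),(-.031,.01,-.009)]]
print(proj(c,pts,Tc).round(1).tolist())
goto([.463,-.2,.278],Rt(0,45))
E
```

```text
t2.58 [ 0.4625 -0.1957  0.2784] [ 2.356e+00 -1.000e-03  1.577e+00] F [-0.19 -0.43 -0.72] M [-0.01  0.72 -0.  ] g1.005 q [-0.03 -0.29  0.6   2.23 -0.51  0.55  2.54]
[[234.9, 154.7], [256.6, 154.8], [236.4, 209.4], [255.8, 209.4], [235.7, 146.7], [256.3, 146.8]]
shift [-0.13 -0.03  0.01] turn [ 0.01 -0.07  0.08] rows needed 0.1 0.1
```

View pics/w1.png

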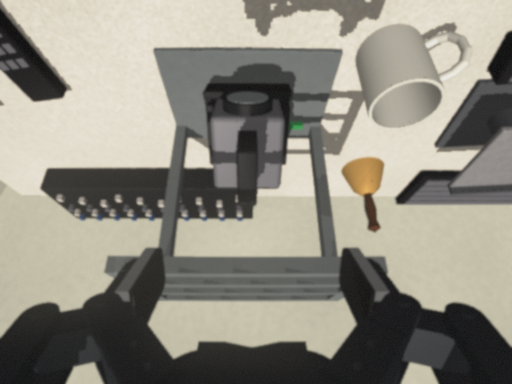

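View pics/s1.png

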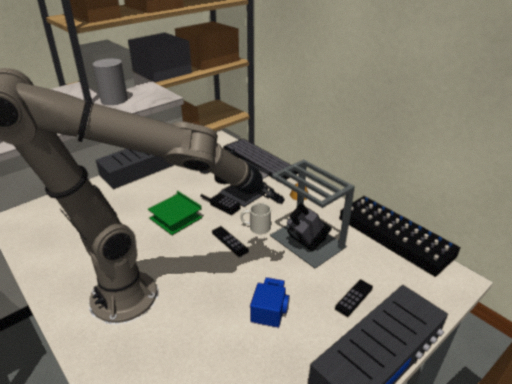

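```bash
python3 - <<'E'
import cv2
t=cv2.imread("pics/w1.png")
x0,y0,x1,y1,f=185,70,320,220,4*1
o=cv2.resize(t[y0:y1,x0:x1],None,fx=f,fy=f,interpolation=cv2.INTER_CUBIC); o=cv2.convertScaleAbs(o,alpha=2.2,beta=20)
for x in range(x0,x1,10): cv2.putText(o,str(x),((x-x0)*f,10),0,.35,(0,0,255),1)
for y in range(y0,y1,10): cv2.putText(o,str(y),(0,(y-y0)*f+4),0,.35,(0,0,255),1)
cv2.imwrite("pics/w1c.png",o)
E
```

```text
(no output)
```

View pics/w1c.png

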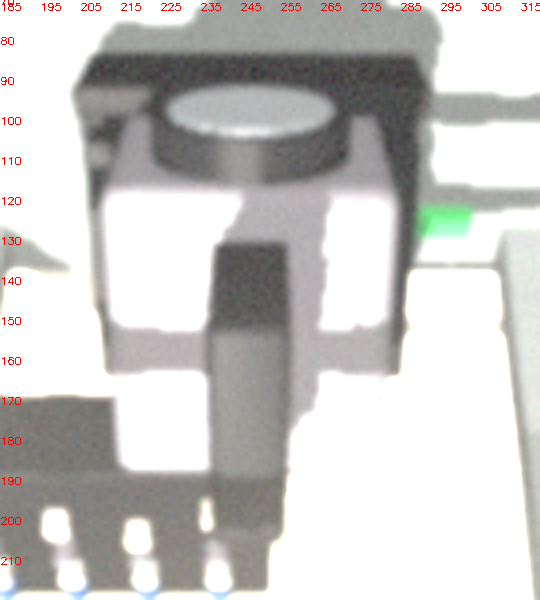

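```bash
python3 - <<'E'
from h import *
np.set_printoptions(precision=4,suppress=True)
c=optics.read_camera("wrist");T=Ttool();Tc=T@np.array(c["T_tool_cam"])
print(Tc[:3,3], c["T_tool_cam"][:3,3] if hasattr(c["T_tool_cam"],'shape') else 0)
V=np.array([(-.031,-.01,.009),(-.031,.01,.009),(.031,-.01,.009),(.031,.01,.009),  # bar top
 (-.045,-.04,-.045),(-.045,.04,-.045)]) # box top front corners
uv=np.array([(237.7,152.4),(257,152.4),(238.8,203.5),(255.2,203.5),(185+107/4,70+190/4),(185+390/4,70+190/4)])-.4
a=np.pi/6;Rl0=np.c_[[np.cos(a),0,.5],[0,1,0],[-.5,0,np.cos(a)]]
for idx in ([0,1,2,3],[0,1,2,3,4,5]):
  for free in (0,1):
    def f(p):
        g=np.array([p[0],p[1],p[3] if free else .171]); return (proj(c,g+V[idx]@Rl0.T@R.from_euler('z',p[2]).as_matrix().T,Tc)-uv[idx]).ravel()
    r=least_squares(f,[.57,-.2,0,.171],x_scale=[.01,.01,.1,.01]);print(idx,free,r.x,r.fun.round(1))
# shelf front lower edge at row ~257
print(onz(c,[(107,257),(385,257)],.256,Tc), onz(c,[(155,50),(341,50)],.006,Tc))
E
```

```text
[ 0.3077 -0.1959  0.3248] [ 0.0004 -0.0781 -0.1425]
[0, 1, 2, 3] 0 [ 0.5667 -0.1982 -0.007   0.171 ] [-1.4 -1.9  1.4 -1.7 -1.6  2.9  1.6  3.1]
[0, 1, 2, 3] 1 [ 0.5926 -0.1984 -0.0069  0.1551] [-0.3  0.1  0.3  0.3 -0.7 -0.3  0.8 -0.1]
[0, 1, 2, 3, 4, 5] 0 [ 0.5678 -0.1983 -0.0014  0.171 ] [-1.6 -1.2  1.  -1.1 -1.6  3.4  1.6  3.5 -2.8 -0.7  3.5 -0.2]
[0, 1, 2, 3, 4, 5] 1 [ 0.584  -0.1985 -0.0015  0.1594] [-0.9 -1.3  0.3 -1.2 -1.  -0.1  1.   0.  -0.5  1.2  1.2  1.7]
[[ 0.5598 -0.316   0.256 ]
 [ 0.5575 -0.0808  0.256 ]] [[ 0.5502 -0.31    0.006 ]
 [ 0.5483 -0.0859  0.006 ]]
```

```bash
python3 - <<'E'
from h import *
goto([.549,-.1985,.193],Rt(0,45))
E
```

```text
shift [-0.11 -0.02  3.03] turn [ 0.01 -0.07  0.08] rows needed 2.9 0.1
```

>>> {"fn": "drive_tool", "kwargs": {
  "rows": [0,-0.1,0,0.5,0,0,0,0,-0.1,0,1,0,0,0,0,-0.1,0,1.5,0,-0.1,0.1,0,-0.1,0,2,0,-0.1,0.1,0,-0.1,0,2.5,0,-0.1,0.1,0,-0.1,0,3,0,-0.1,0.1,0,-0.1,0,3,0,-0.1,0.1]
}}

```text
time: 3.32
tool_pos: [0.5433, -0.1936, 0.2055]
tool_rot: [2.364, 0.011, 1.574]
contact_force: [-0.7, -0.3, 0.3]
grip_width: 0.997
```

```bash
python3 - <<'E'
from h import *
st();T=Ttool();c=optics.read_camera("wrist");cv2.imwrite("pics/w2.png",c["img"][:,:,::-1])
s=optics.read_camera("side");
o=cv2.resize(s["img"][140:270,230:360,::-1],None,fx=4.5,fy=4.5,interpolation=cv2.INTER_CUBIC);cv2.imwrite("pics/s2.png",cv2.convertScaleAbs(o,alpha=1.6,beta=15))
E
```

```text
t3.32 [ 0.5433 -0.1936  0.2055] [2.364 0.011 1.574] F [-0.67 -0.31  0.29] M [0.   0.74 0.03] g0.997 q [-0.06  0.02  0.61  2.22 -1.1   0.43  3.05]
```

View pics/w2.png

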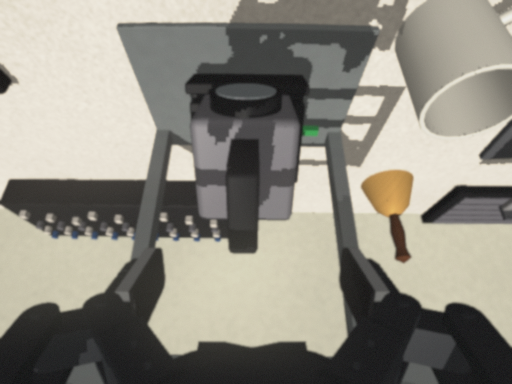

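View pics/s2.png

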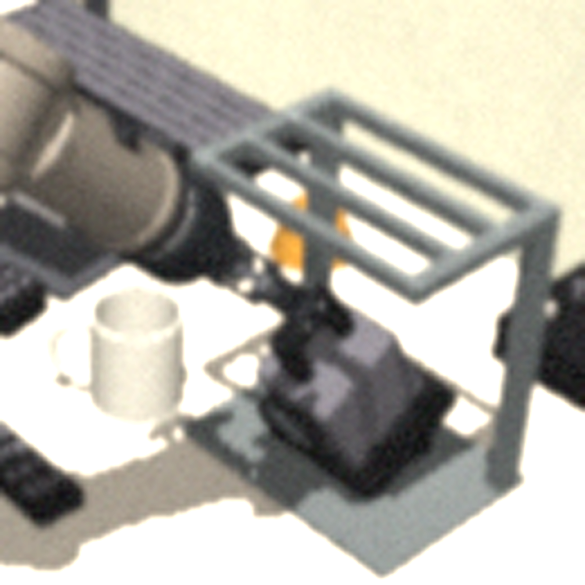

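>>> {"fn": "drive_tool", "kwargs": {
  "rows": [0,0,0,-1,0,0,0,0,0,0,-2,0,0,0,0,0,0,-2.8,0,0,1,0,0,0,-2.8,0,0,2.4,0,0,0,-2.8,0,0,3.8,0,0,0,-2.8,0,0,5.2,0,0,0,-2.8,0,0,6.6,0,0,0,-2.8,0,0,8]
}}

```text
time: 4.08
tool_pos: [0.4613, -0.1988, 0.2874]
tool_rot: [2.485, -0.459, 1.03]
contact_force: [-0.4, -0.2, 0.2]
grip_width: 1.008
```

>>> {"fn": "drive_tool", "kwargs": {
  "rows": [0,0,0,0,0,0,1.4,0,0,0,0,0,0,2.8,0,0,0,0,0,0,4.2,0,0,0,0,0,0,5.6,0,0,0,0,0,0,7,0,0,0,0,0,0,8.4,0,0,0,0,0,0,9.8,0,0,0,0,0,0,11.2]
}}

```text
time: 4.75
tool_pos: [0.4614, -0.1986, 0.2871]
tool_rot: [-3.056, -0.777, -0.142]
contact_force: [0.6, 0.1, 0.6]
grip_width: 0.997
```

>>> {"fn": "drive_tool", "kwargs": {
  "rows": [0,0,0,0,0,0,1.4,0,0,0,0,0,0,2.8,0,0,0,0,0,0,4.2,0,0,0,0,0,0,5.6,0,0,0,0,0,0,7,0,0,0,0,0,0,8.4,0,0,0,0,0,0,9.8,0,0,0,0,0,0,11.2]
}}

```text
time: 5.42
tool_pos: [0.4614, -0.1986, 0.2872]
tool_rot: [-2.428, -0.349, -1.215]
contact_force: [0.1, -0.7, 0.8]
grip_width: 1.0
```

```bash
cat >> h.py <<'E'
FL=np.diag([-1,-1,1.])
E
python3 - <<'E'
from h import *
st();goto([.463,-.1985,.278],Rt(0,45)@FL)
E
```

```text
t5.42 [ 0.4614 -0.1986  0.2872] [-2.428 -0.349 -1.215] F [ 0.09 -0.68  0.76] M [-0.01  0.71  0.  ] g1.000 q [ 0.61 -0.22  0.07  2.2  -0.76  0.65  0.1 ]
shift [-0.07  0.12  0.19] turn [ 0.09 -0.14  5.65] rows needed 0.2 4.0
```

>>> {"fn": "drive_tool", "kwargs": {
  "rows": [0,0,0,0,0,0,1.4,0,0,0,0,0,0,2.8,0,-0.1,0.1,0.2,0,0,4.2,0,-0.1,0.1,0.2,0.1,-0.1,5.6,0,-0.1,0.1,0.2,0.1,-0.1,5.6,0,-0.1,0.1,0.2,0.1,-0.1,5.6]
}}

```text
time: 5.92
tool_pos: [0.4632, -0.1973, 0.2774]
tool_rot: [-2.355, -0.012, -1.564]
contact_force: [-0.3, 0.4, 0.4]
grip_width: 0.997
```

```bash
python3 - <<'E'
from h import *
st();T=Ttool();c=optics.read_camera("wrist");cv2.imwrite("pics/w3.png",c["img"][:,:,::-1])
goto([.549,-.1985,.193],Rt(0,45)@FL)
E
```

```text
t5.92 [ 0.4632 -0.1973  0.2774] [-2.355 -0.012 -1.564] F [-0.32  0.39  0.44] M [-0.02  0.77  0.01] g0.997 q [ 0.67 -0.2   0.02  2.21 -0.83  0.65 -0.3 ]
shift [ 0.02 -0.01  3.01] turn [-0.02 -0.04  0.15] rows needed 2.9 0.1
```

View pics/w3.png

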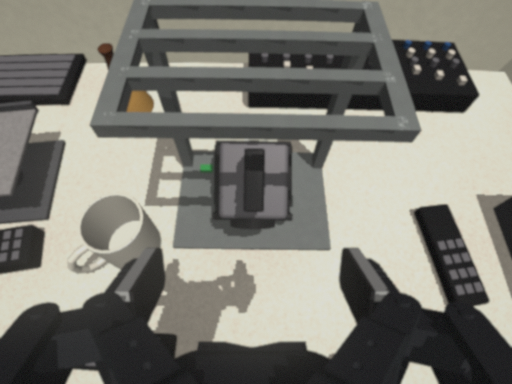

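>>> {"fn": "drive_tool", "kwargs": {
  "rows": [0,0,0,0.5,0,0,0,0,0,0,1,0,0,0.1,0,0,0,1.5,0,0,0.1,0,0,0,2,0,0,0.1,0,0,0,2.5,0,0,0.1,0,0,0,3,0,0,0.1,0,0,0,3,0,0,0.1]
}}

```text
time: 6.55
tool_pos: [0.5491, -0.1953, 0.1895]
tool_rot: [-2.359, -0.002, -1.567]
contact_force: [0.8, 0.4, -0.4]
grip_width: 1.0
```

```bash
python3 - <<'E'
from h import *
st();T=Ttool();c=optics.read_camera("wrist");cv2.imwrite("pics/w4.png",c["img"][:,:,::-1])
x0,y0,x1,y1,f=190,110,310,230,5
o=cv2.resize(c["img"][y0:y1,x0:x1,::-1],None,fx=f,fy=f,interpolation=cv2.INTER_CUBIC); o=cv2.convertScaleAbs(o,alpha=2.2,beta=20)
for x in range(x0,x1,10): cv2.putText(o,str(x),((x-x0)*f,10),0,.35,(0,0,255),1)
for y in range(y0,y1,10): cv2.putText(o,str(y),(0,(y-y0)*f+4),0,.35,(0,0,255),1)
cv2.imwrite("pics/w4c.png",o)
E
```

```text
t6.55 [ 0.5491 -0.1953  0.1895] [-2.359e+00 -2.000e-03 -1.567e+00] F [ 0.85  0.38 -0.35] M [0.06 0.76 0.09] g1.000 q [ 0.57  0.07 -0.03  2.21 -1.2   0.4   0.  ]
```

View pics/w4.png

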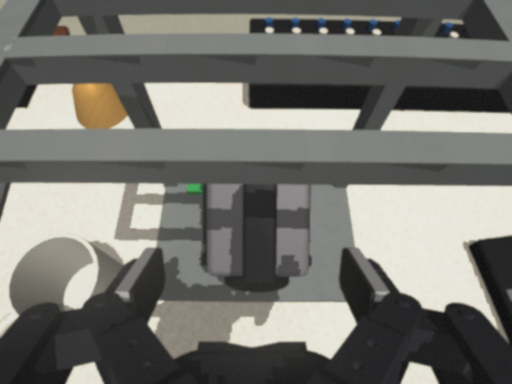

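View pics/w4c.png

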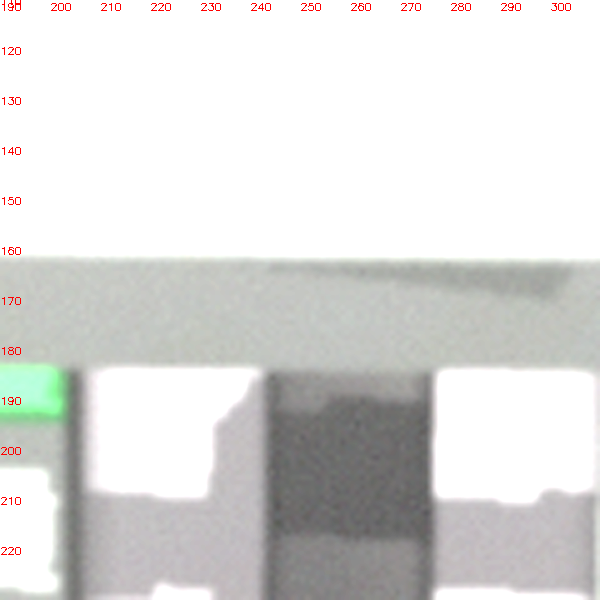

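```bash
python3 - <<'E'
from h import *
t=cv2.imread("pics/w3.png")
def crop(t,n,x0,y0,x1,y1,f,al=3):
    o=cv2.resize(t[y0:y1,x0:x1],None,fx=f,fy=f,interpolation=cv2.INTER_CUBIC); o=cv2.convertScaleAbs(o,alpha=al,beta=20)
    for x in range(x0,x1,10): cv2.putText(o,str(x),((x-x0)*f,10),0,.35,(0,0,255),1)
    for y in range(y0,y1,10): cv2.putText(o,str(y),(0,(y-y0)*f+4),0,.35,(0,0,255),1)
    cv2.imwrite(f"pics/{n}.png",o)
crop(t,"w3c",200,120,310,240,5)
crop(cv2.imread("pics/w4.png"),"w4d",190,180,330,310,5)
c=optics.read_camera("wrist");T=Ttool();Tc=T@np.array(c["T_tool_cam"])
print(onz(c,[(100,182.5),(250,182.5),(400,184)],.256,Tc).round(4))
print(onz(c,[(200,300)],.006,Tc).round(4))
E
```

```text
[[ 0.5522 -0.1438  0.256 ]
 [ 0.5523 -0.1954  0.256 ]
 [ 0.5518 -0.247   0.256 ]]
[[ 0.5484 -0.1413  0.006 ]]
```

View pics/w3c.png

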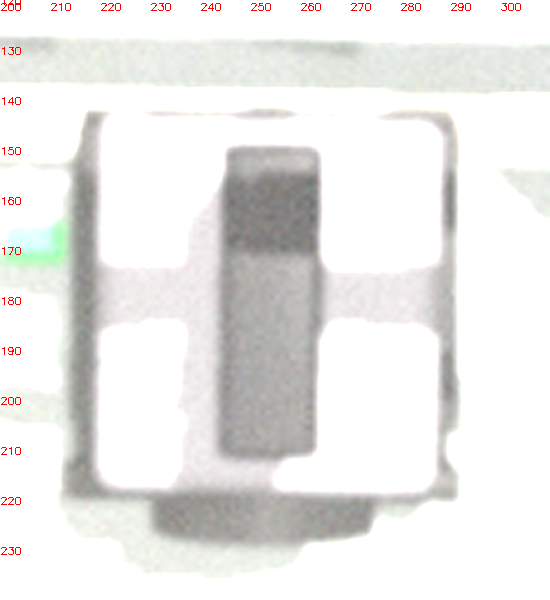

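View pics/w4d.png

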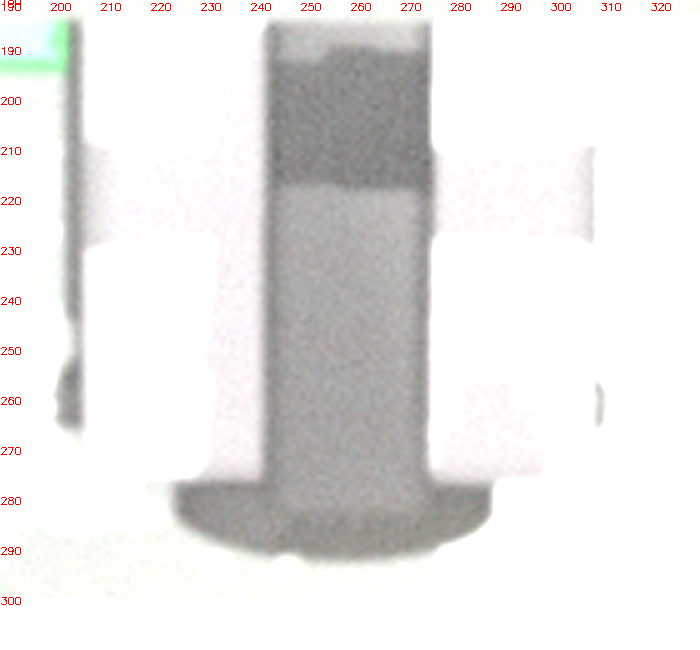

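```bash
python3 - <<'E'
from h import *
np.set_printoptions(precision=4,suppress=True)
c=optics.read_camera("wrist");C=np.array(c["T_tool_cam"])
def TT(p,r):
    T=np.eye(4);T[:3,:3]=R.from_euler('xyz',r).as_matrix();T[:3,3]=p;return T@C
V=np.array([(-.031,-.01,.009),(-.031,.01,.009),(.031,-.01,.009),(.031,.01,.009)])
h=.4
obs=[(TT([.4625,-.1957,.2784],[2.356,-.001,1.577]),[0,1,2,3],[(237.7,152.4),(257,152.4),(238.8,203.5),(255.2,203.5)]),
(TT([.4632,-.1973,.2774],[-2.355,-.012,-1.564]),[1,0,3,2],[(243.8,211.5),(262.8,211.2),(245.5,149.5),(263.8,149.5)]),
(TT([.5491,-.1953,.1895],[-2.359,-.002,-1.567]),[1,0],[(242,282.5),(273.5,282.5)])]
def f(p,o=obs):
    a=np.pi/6;Rl=R.from_euler('z',p[2]).as_matrix()@R.from_euler('y',-p[4]).as_matrix()
    return np.concatenate([(proj(c,np.array([p[0],p[1],p[3]])+V[i]@Rl.T,T)-np.array(u)+h).ravel() for T,i,u in o])
for o in (obs,obs[1:],obs[:2]):
  r=least_squares(lambda p:f(np.r_[p,np.pi/6],o),[.57,-.2,0,.171],x_scale=[.01,.01,.1,.01],loss='soft_l1');print(r.x,r.fun.round(1))
E
```

```text
[ 0.5693 -0.1993 -0.0155  0.1672] [ 0.1 -4.2  2.5 -3.9 -0.5  0.2  2.5  0.3 -0.7 -0.5  0.8  0.3 -0.9 -2.2
  1.4 -1.7 -0.1 -0.2  2.   0.5]
[ 0.5705 -0.1989 -0.0112  0.1625] [-0.9  0.4  0.2  1.1 -1.3 -0.3  0.7  0.1 -0.3 -0.6  1.  -0.1]
[ 0.5686 -0.1996 -0.009   0.1677] [-0.5 -4.1  2.  -3.9 -0.7  0.4  2.4  0.5 -0.2 -0.1  1.3  0.6 -0.7 -1.9
  1.6 -1.5]
```

```bash
python3 - <<'E'
from h import *
goto([.585,-.199,.154],Rt(0,45)@FL)
E
```

```text
shift [0.04 0.03 1.33] turn [-0.01 -0.04  0.03] rows needed 1.3 0.0
```

>>> {"fn": "drive_tool", "kwargs": {
  "rows": [0,0.05,0,0.3,0,0,0,0,0.05,0,0.6,0,0,0,0,0.05,0,0.9,0,0,0,0,0.05,0,1.15,0,0,0,0,0.05,0,1.35,0,0,0,0,0.05,0,1.35,0,0,0]
}}

```text
time: 7.2
tool_pos: [0.5867, -0.1994, 0.1544]
tool_rot: [-2.355, -0.004, -1.571]
contact_force: [-0.3, -0.1, 0.3]
grip_width: 1.001
```

```bash
python3 - <<'E'
from h import *
st();goto([.585,-.199,.154],Rt(0,45)@FL)
c=optics.read_camera("wrist");cv2.imwrite("pics/w5.png",c["img"][:,:,::-1])
s=optics.read_camera("side");
o=cv2.resize(s["img"][140:270,230:360,::-1],None,fx=4.5,fy=4.5,interpolation=cv2.INTER_CUBIC);cv2.imwrite("pics/s5.png",cv2.convertScaleAbs(o,alpha=2,beta=15))
E
```

```text
t7.20 [ 0.5867 -0.1994  0.1544] [-2.355 -0.004 -1.571] F [-0.28 -0.11  0.27] M [0.07 0.74 0.05] g1.001 q [ 0.61  0.2  -0.13  2.17 -1.43  0.32  0.23]
shift [-0.01  0.04 -0.02] turn [-0.01 -0.03  0.03] rows needed 0.0 0.0
```

View pics/w5.png

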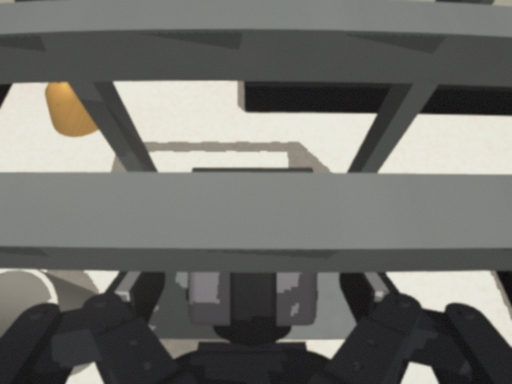

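View pics/s5.png

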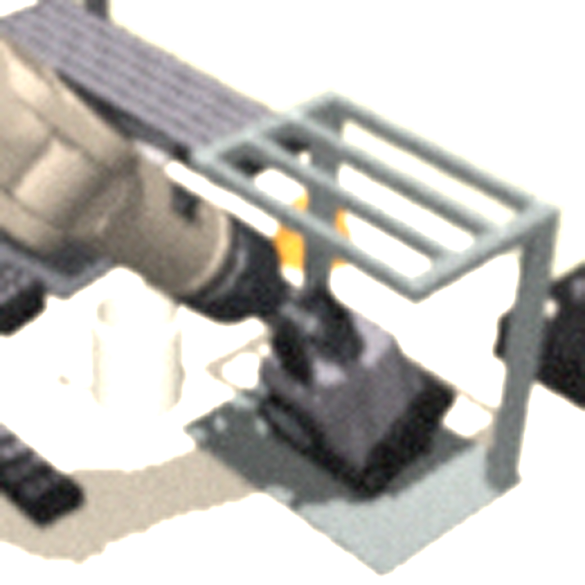

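>>> {"fn": "drive_tool", "kwargs": {
  "rows": [1,0,0,0,0,0,0,1,0,0,0,0,0,0,1,0,0,0,0,0,0,1,0,0,0,0,0,0,1,0,0,0,0,0,0,1,0,0,0,0,0,0,1,0,0,0,0,0,0,1,0,0,0,0,0,0],
  "force": 100
}}

```text
time: 7.97
tool_pos: [0.5863, -0.1999, 0.1541]
tool_rot: [-2.355, -0.004, -1.573]
contact_force: [-3.0, -0.3, 2.8]
grip_width: 0.215
```

```bash
python3 - <<'E'
from h import *
st()
T=Ttool()
l=.036*np.array([-.5,0,.866]);print(l)
goto(T[:3,3]+l,T[:3,:3]); goto(T[:3,3]+l+[-.1,0,.03],T[:3,:3])
E
```

```text
t7.97 [ 0.5863 -0.1999  0.1541] [-2.355 -0.004 -1.573] F [-3.03 -0.3   2.83] M [ 0.01  0.85 -0.08] g0.215 q [ 0.61  0.2  -0.12  2.17 -1.43  0.32  0.23]
[-0.018     0.        0.031176]
shift [ 0.   -0.23 -0.87] turn [0. 0. 0.] rows needed 0.9 0.0
shift [ 0.01  1.   -3.17] turn [0. 0. 0.] rows needed 3.2 0.0
```

>>> {"fn": "drive_tool", "kwargs": {
  "rows": [1,0,-0.03,-0.11,0,0,0,1,0,-0.06,-0.22,0,0,0,1,0,-0.09,-0.33,0,0,0,1,0,-0.12,-0.44,0,0,0,1,0,-0.15,-0.55,0,0,0,1,0,-0.18,-0.66,0,0,0,1,0,-0.21,-0.78,0,0,0,1,0,-0.24,-0.9,0,0,0]
}}

```text
time: 8.63
tool_pos: [0.5655, -0.197, 0.1824]
tool_rot: [-2.362, -0.001, -1.569]
contact_force: [-0.9, 0.2, -7.2]
grip_width: 0.22
```

```bash
python3 - <<'E'
from h import *
st()
c=optics.read_camera("wrist");cv2.imwrite("pics/w6.png",c["img"][:,:,::-1])
s=optics.read_camera("side");
o=cv2.resize(s["img"][140:270,230:360,::-1],None,fx=4.5,fy=4.5,interpolation=cv2.INTER_CUBIC);cv2.imwrite("pics/s6.png",cv2.convertScaleAbs(o,alpha=2,beta=15))
E
```

```text
t8.63 [ 0.5655 -0.197   0.1824] [-2.362e+00 -1.000e-03 -1.569e+00] F [-0.88  0.23 -7.2 ] M [ 0.02  2.09 -0.03] g0.220 q [ 0.6   0.12 -0.08  2.18 -1.21  0.37  0.01]
```

View pics/w6.png

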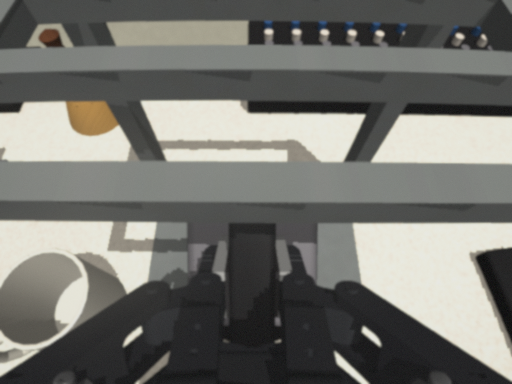

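View pics/s6.png

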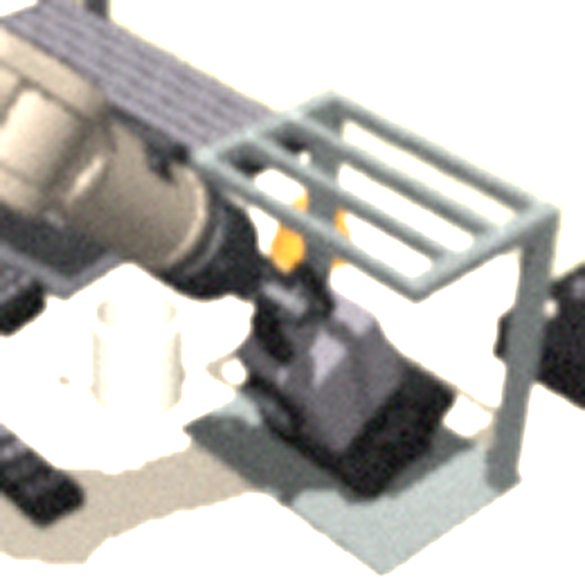

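>>> {"fn": "drive_tool", "kwargs": {
  "rows": [1,0,-0.07,-0.28,0,0,0,1,0,-0.05,-0.45,0,0,0,1,0,0.05,-0.7,0,0,0,1,0,0.2,-1.1,0,0,0,1,0,0.4,-1.6,0,0,0,1,0,0.6,-2.1,0,0,0,1,0,0.8,-2.6,0,0,0,1,0,1,-3.1,0,0,0],
  "force": 115
}}

```text
time: 9.4
tool_pos: [0.4495, -0.1975, 0.2442]
tool_rot: [-2.358, -0.002, -1.57]
contact_force: [0.1, 0.4, -5.4]
grip_width: 0.217
```

```bash
python3 - <<'E'
from h import *
st()
s=optics.read_camera("side");
o=cv2.resize(s["img"][140:270,200:330,::-1],None,fx=4.5,fy=4.5,interpolation=cv2.INTER_CUBIC);cv2.imwrite("pics/s7.png",cv2.convertScaleAbs(o,alpha=2,beta=15))
goto([.47,-.19,.33],Rt(0,20)@FL)
E
```

```text
t9.40 [ 0.4495 -0.1975  0.2442] [-2.358e+00 -2.000e-03 -1.570e+00] F [ 0.14  0.35 -5.42] M [-0.05  1.97 -0.09] g0.217 q [ 0.7  -0.18  0.03  2.28 -0.93  0.62 -0.17]
shift [-0.21 -1.9  -1.1 ] turn [-4.98 -0.05  0.  ] rows needed 2.1 3.5
```

View pics/s7.png

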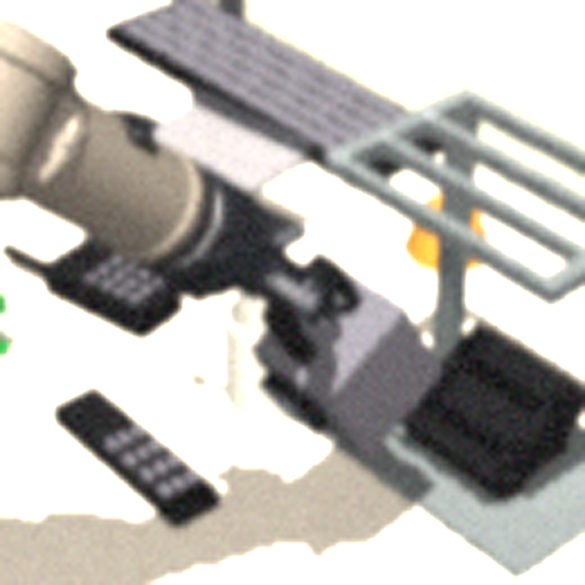

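```bash
python3 - <<'E'
from h import *
goto([.44,-.197,.26],Rt(0,25)@FL);goto([.45,-.16,.33],Rt(0,15)@FL)
E
```

```text
shift [-0.04 -0.14 -0.39] turn [-3.98 -0.05  0.01] rows needed 0.4 2.8
shift [-0.96 -1.55 -1.45] turn [-5.98 -0.05  0.  ] rows needed 2.2 4.2
```

>>> {"fn": "drive_tool", "kwargs": {
  "rows": [1,0,0,-0.1,-0.8,0,0,1,0,-0.05,-0.2,-1.8,0,0,1,0,-0.1,-0.3,-2.8,0,0,1,0,-0.2,-0.4,-3.8,0,0,1,-0.2,-0.6,-0.7,-4.8,0,0,1,-0.4,-1,-1,-5.6,0,0,1,-0.7,-1.3,-1.3,-6,0,0,1,-1,-1.5,-1.4,-6,0,0]
}}

```text
time: 10.12
tool_pos: [0.4564, -0.1576, 0.3301]
tool_rot: [-2.877, -0.003, -1.57]
contact_force: [2.5, -0.4, -6.9]
grip_width: 0.224
```

```bash
python3 - <<'E'
from h import *
st()
s=optics.read_camera("side");cv2.imwrite("pics/s8.png",s["img"][:,:,::-1])
goto([.50,.05,.35],Rt(.05,15)@FL)
E
```

```text
t10.12 [ 0.4564 -0.1576  0.3301] [-2.877 -0.003 -1.57 ] F [ 2.45 -0.4  -6.88] M [-0.03  0.34 -0.05] g0.224 q [ 0.7  -0.04 -0.32  1.71 -0.11  1.23 -1.16]
shift [-5.08 -1.18 -0.17] turn [-0.06 -0.14 -0.49] rows needed 5.0 0.4
```

View pics/s8.png

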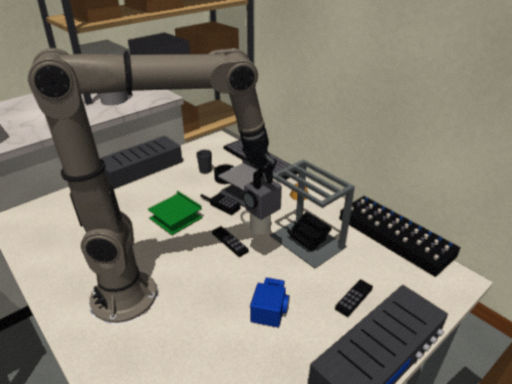

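>>> {"fn": "drive_tool", "kwargs": {
  "rows": [1,-0.5,-0.1,0,0,0,0,1,-1.2,-0.3,0,0,0,-0.1,1,-1.9,-0.4,0,0,0,-0.2,1,-2.6,-0.6,-0.1,0,0,-0.3,1,-3.3,-0.8,-0.1,0,0,-0.4,1,-4,-0.9,-0.1,0,0,-0.4,1,-4.6,-1.1,-0.2,0,0,-0.5,1,-5.1,-1.2,-0.2,0,0,-0.5]
}}

```text
time: 10.83
tool_pos: [0.498, 0.0484, 0.3467]
tool_rot: [-2.881, -0.013, -1.527]
contact_force: [0.5, 0.6, -6.7]
grip_width: 0.219
```

```bash
python3 - <<'E'
from h import *
st()
Rm=Rt(.102,15)@FL
g=np.array([.6555,.196,.32]); goto(g+.019*Rm[:,2],Rm)
E
```

```text
t10.83 [0.498  0.0484 0.3467] [-2.881 -0.013 -1.527] F [ 0.46  0.62 -6.72] M [0.08 0.45 0.02] g0.219 q [ 0.46 -0.01 -0.61  1.63  0.04  1.26 -1.68]
shift [-3.53 -3.8   2.13] turn [ 0.02 -0.31 -0.6 ] rows needed 5.4 0.5
```

>>> {"fn": "drive_tool", "kwargs": {
  "rows": [1,-0.4,-0.5,0.2,0,0,-0.1,1,-0.9,-1,0.5,0,0,-0.2,1,-1.4,-1.5,0.8,0,-0.1,-0.3,1,-1.9,-2.1,1.1,0,-0.1,-0.4,1,-2.4,-2.7,1.4,0,-0.2,-0.5,1,-2.9,-3.2,1.7,0,-0.2,-0.6,1,-3.3,-3.6,2,0,-0.3,-0.6,1,-3.5,-3.8,2.1,0,-0.3,-0.6]
}}

```text
time: 11.5
tool_pos: [0.6614, 0.1937, 0.2985]
tool_rot: [-2.887, 0.0, -1.47]
contact_force: [-1.7, 0.4, -7.6]
grip_width: 0.217
```

```bash
python3 - <<'E'
from h import *
st()
for n in ("side","top","wrist"):
    s=optics.read_camera(n);cv2.imwrite(f"pics/{n}9.png",s["img"][:,:,::-1])
    if n!="wrist":
        x0,y0,x1,y1=(190,110,310,220) if n=="side" else (140,115,260,215)
        o=cv2.resize(s["img"][y0:y1,x0:x1,::-1],None,fx=5,fy=5,interpolation=cv2.INTER_CUBIC);cv2.imwrite(f"pics/{n}9c.png",cv2.convertScaleAbs(o,alpha=2,beta=15))
E
```

```text
t11.50 [0.6614 0.1937 0.2985] [-2.887  0.    -1.47 ] F [-1.66  0.36 -7.63] M [-0.13  0.85  0.01] g0.217 q [ 0.08  0.47 -0.67  1.24  0.4   1.3  -2.04]
```

View pics/side9c.png

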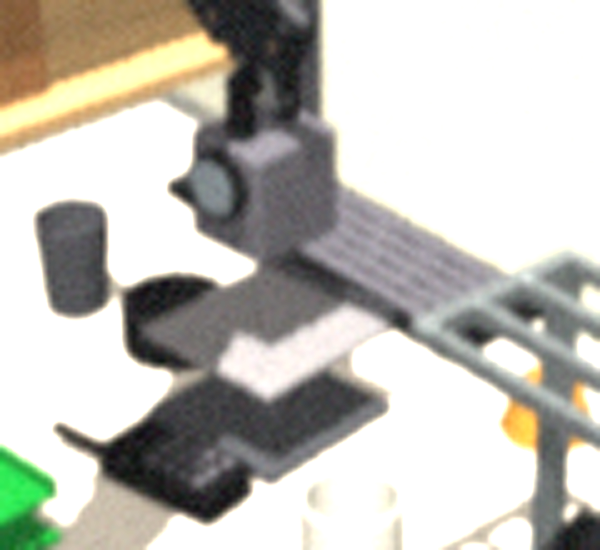

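View pics/top9c.png

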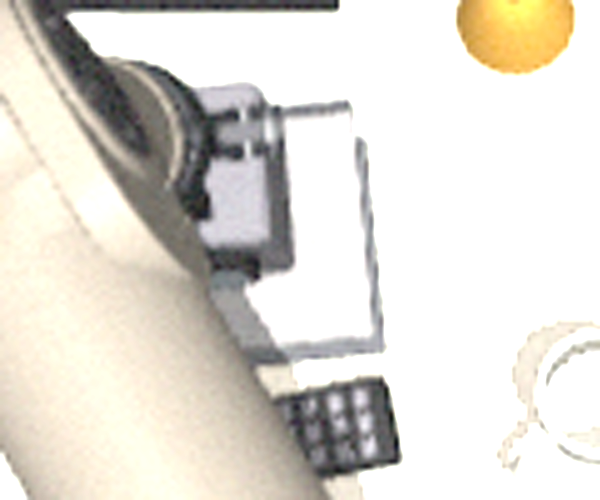

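View pics/wrist9.png

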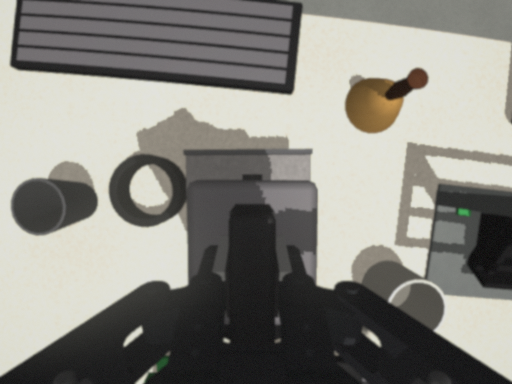

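```bash
python3 - <<'E'
from h import *
t=cv2.imread("pics/side9.png")
x0,y0,x1,y1,f=220,115,270,175,10
o=cv2.resize(t[y0:y1,x0:x1],None,fx=f,fy=f,interpolation=cv2.INTER_CUBIC); o=cv2.convertScaleAbs(o,alpha=1.7,beta=15)
for x in range(x0,x1,5): cv2.putText(o,str(x),((x-x0)*f,10),0,.35,(0,0,255),1)
for y in range(y0,y1,5): cv2.putText(o,str(y),(0,(y-y0)*f+4),0,.35,(0,0,255),1)
cv2.imwrite("pics/side9d.png",o)
c=optics.read_camera("side")
# expected corners for upright lamp, grip at tcp-.019z
T=Ttool();g=T[:3,3]-.019*T[:3,2]
for ph in (-5,0,5):
    Rl=R.from_euler('z',.10).as_matrix()@R.from_euler('y',ph,degrees=True).as_matrix()
    V=np.array([(-.045,-.04,-.045),(-.045,-.04,-.14),(.045,-.04,-.045),(.045,-.04,-.14),(-.045,.04,-.045),(-.057,0,-.077)])
    print(ph,(proj(c,g+V@Rl.T)).round(1).tolist())
E
```

```text
-5 [[243.7, 143.6], [245.7, 164.2], [259.9, 134.0], [261.2, 154.4], [229.3, 137.0], [234.9, 148.6]]
0 [[242.9, 143.1], [243.4, 164.7], [259.2, 135.2], [259.2, 156.4], [228.5, 136.5], [233.6, 148.2]]
5 [[242.2, 142.5], [241.2, 164.8], [258.5, 136.5], [257.1, 158.2], [227.7, 135.9], [232.4, 147.6]]
```

View pics/side9d.png

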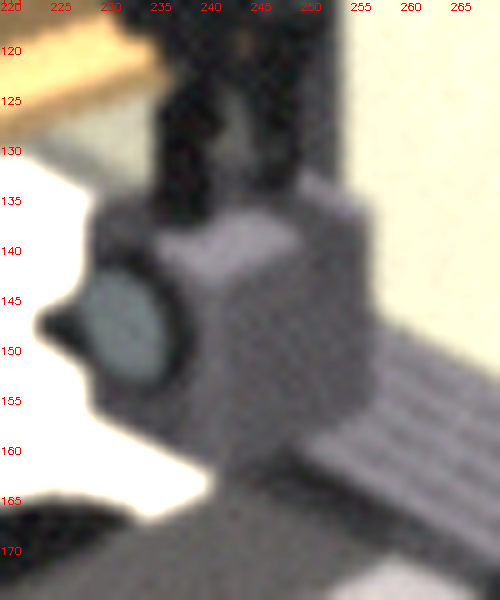

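```bash
python3 - <<'E'
from h import *
np.set_printoptions(precision=4,suppress=True)
t=cv2.imread("pics/wrist9.png")
x0,y0,x1,y1,f=175,140,325,300,5
o=cv2.resize(t[y0:y1,x0:x1],None,fx=f,fy=f,interpolation=cv2.INTER_CUBIC); o=cv2.convertScaleAbs(o,alpha=2.2,beta=15)
for x in range(x0,x1,10): cv2.putText(o,str(x),((x-x0)*f,10),0,.35,(0,0,255),1)
for y in range(y0,y1,10): cv2.putText(o,str(y),(0,(y-y0)*f+4),0,.35,(0,0,255),1)
cv2.imwrite("pics/wrist9d.png",o[:, :750])
E
```

```text
(no output)
```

View pics/wrist9d.png

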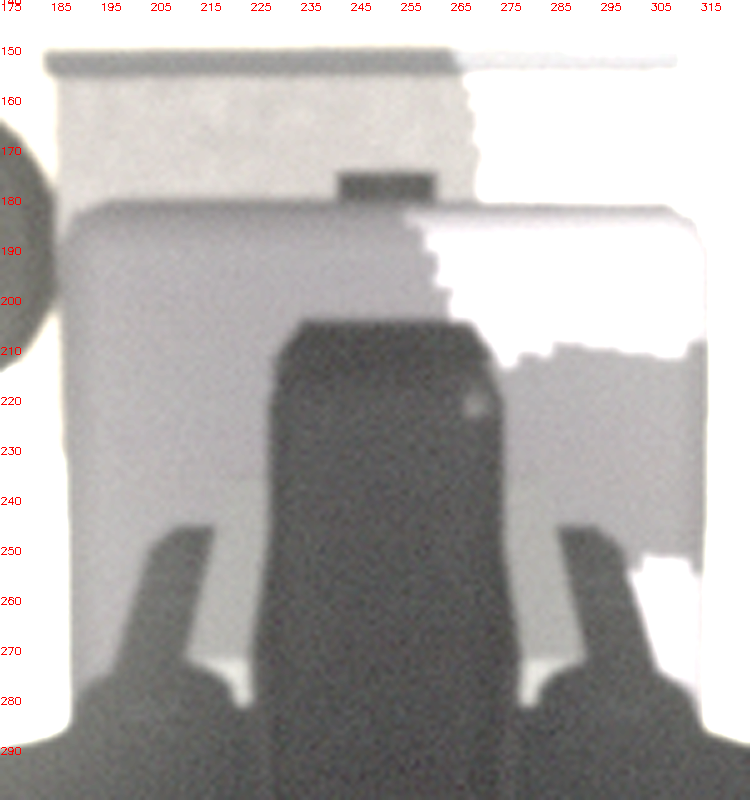

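```bash
cat > lampfit.py <<'E'
from h import *
np.set_printoptions(precision=4,suppress=True)
def fit(c,T,barrow,boxrow,dz=-.0213):
    Tc=T@np.array(c["T_tool_cam"])
    # lamp frame with phi: lamp x horizontal dir = -tool y rotated; tilt tool about x
    def pose(p):
        phi,dy=p  # phi: rotation of lamp about tool x relative to (lamp z=-tool z, lamp x=-tool y)
        L=np.c_[[0,-1,0],[-1,0,0],[0,0,-1]].astype(float)
        Rl=T[:3,:3]@R.from_euler('x',phi).as_matrix()@L
        g=T[:3,3]+T[:3,:3]@[0,dy,dz]
        return Rl,g
    def f(p):
        Rl,g=pose(p)
        q=proj(c,g+np.array([(.031,0,.009),(.045,0,-.045)])@Rl.T,Tc)
        return q[:,1]-np.array([barrow,boxrow])
    r=least_squares(f,[.26,0],x_scale=[.1,.01]);Rl,g=pose(r.x)
    tilt=np.degrees(np.arctan2(Rl[2,0],np.hypot(*Rl[:2,0])))
    print("phi %.1f dy %.4f lamp nose tilt(+ = rear up) %.1f"%(np.degrees(r.x[0]),r.x[1],tilt),"grip",g,"base",g-.14*Rl[:,2],"yaw %.3f"%np.arctan2(Rl[1,0],Rl[0,0]),r.fun.round(2))
E
python3 - <<'E'
from lampfit import *
c=optics.read_camera("wrist");T=Ttool()
for dz in (-.019,-.0213,-.024):
  for b,x in ((204,181),(203,181),(204,180.)): fit(c,T,b,x,dz)
Tc=T@np.array(c["T_tool_cam"])
for z in (.095,.1,.105):
    p=onz(c,[(184,150.5),(310.7,151)],z,Tc);d=p[0]-p[1];print(z,p,"len",np.linalg.norm(d),"yaw",np.arctan2(-d[0],d[1]))
E
```

```text
phi -19.6 dy 0.0005 lamp nose tilt(+ = rear up) -4.8 grip [0.6554 0.1899 0.3203] base [0.6439 0.1882 0.1808] yaw 0.097 [ 0. -0.]
phi -20.0 dy 0.0002 lamp nose tilt(+ = rear up) -5.2 grip [0.6558 0.1899 0.3204] base [0.6432 0.1882 0.1809] yaw 0.097 [-0. -0.]
phi -19.0 dy 0.0004 lamp nose tilt(+ = rear up) -4.2 grip [0.6555 0.1899 0.3203] base [0.6455 0.1884 0.1807] yaw 0.097 [-0. -0.]
phi -19.8 dy -0.0002 lamp nose tilt(+ = rear up) -5.0 grip [0.6556 0.1899 0.3227] base [0.6436 0.1882 0.1832] yaw 0.097 [-0.  0.]
phi -20.2 dy -0.0006 lamp nose tilt(+ = rear up) -5.4 grip [0.656  0.19   0.3228] base [0.6429 0.1881 0.1834] yaw 0.097 [-0. -0.]
phi -19.2 dy -0.0003 lamp nose tilt(+ = rear up) -4.4 grip [0.6557 0.1899 0.3227] base [0.6452 0.1884 0.1831] yaw 0.097 [ 0. -0.]
phi -20.0 dy -0.0012 lamp nose tilt(+ = rear up) -5.2 grip [0.6558 0.19   0.3255] base [0.6433 0.1882 0.1861] yaw 0.097 [-0. -0.]
phi -20.4 dy -0.0016 lamp nose tilt(+ = rear up) -5.6 grip [0.6562 0.19   0.3256] base [0.6426 0.1881 0.1863] yaw 0.097 [0. 0.]
phi -19.4 dy -0.0013 lamp nose tilt(+ = rear up) -4.6 grip [0.6559 0.19   0.3256] base [0.6448 0.1883 0.186 ] yaw 0.097 [ 0. -0.]
0.095 [[0.7229 0.2774 0.095 ]
 [0.7371 0.1271 0.095 ]] len 0.1509424561780058 yaw 0.09392198775594553
0.1 [[0.7226 0.2763 0.1   ]
 [0.7365 0.1281 0.1   ]] len 0.14886828527566648 yaw 0.09392198775594601
0.105 [[0.7222 0.2751 0.105 ]
 [0.736  0.129  0.105 ]] len 0.1467941143733272 yaw 0.09392198775594572
```

```bash
cat > sidevert.py <<'E'
from h import *
def meas(img,rows,cols,rising):
    g=cv2.GaussianBlur(img.mean(2),(0,0),.8); xs=[]
    for r in rows:
        d=np.diff(g[r,cols[0]:cols[1]])*(1 if rising else -1); d=np.clip(d,0,None); d[d<.4*d.max()]=0
        xs.append(cols[0]+.5+(d*np.arange(len(d))).sum()/d.sum())
    xs=np.array(xs); p=np.polyfit(rows,xs,1); res=np.abs(xs-np.polyval(p,rows)); k=res<max(.25,2*np.median(res)); p=np.polyfit(np.array(rows)[k],xs[k],1)
    return p[0],np.polyval(p,np.mean(rows)),res.max()
def tiltfrom(c,rows,cols,rising,g,corner):
    sl,xm,e=meas(c["img"].astype(float),rows,cols,rising)
    out=[]
    for ph in (-5,0,5):
        Rl=R.from_euler('z',.1).as_matrix()@R.from_euler('y',ph,degrees=True).as_matrix()
        q=proj(c,g+np.array([(*corner,-.055),(*corner,-.13)])@Rl.T); out.append((q[1,0]-q[0,0])/(q[1,1]-q[0,1]))
    ph=np.interp(-sl,-np.array(out),[-5,0,5]) if True else 0
    print("slope %.4f x %.2f res %.2f"%(sl,xm,e),"pred",np.round(out,4),"ph %.1f"%ph)
E
python3 - <<'E'
from sidevert import *
T=Ttool();g=T[:3,3]-.02*T[:3,2]
for k in range(3):
    c=optics.read_camera("side")
    tiltfrom(c,range(150,155),(222,234),False,g,(-.045,.04))
    tiltfrom(c,range(138,152),(250,262),True,g,(.045,-.04))
E
```

```text
slope 0.8786 x 227.59 res 0.57 pred [ 0.1176  0.0441 -0.0249] ph -5.0
slope 0.0743 x 257.56 res 0.66 pred [ 0.0661 -0.0013 -0.0649] ph -5.0
slope 0.8880 x 227.73 res 0.49 pred [ 0.1176  0.0441 -0.0249] ph -5.0
slope 0.0130 x 257.47 res 0.67 pred [ 0.0661 -0.0013 -0.0649] ph -1.1
slope 0.8823 x 227.73 res 0.49 pred [ 0.1176  0.0441 -0.0249] ph -5.0
slope 0.0159 x 257.48 res 0.64 pred [ 0.0661 -0.0013 -0.0649] ph -1.3
```

```bash
python3 - <<'E'
from sidevert import *
T=Ttool();g=T[:3,3]-.02*T[:3,2]
I=np.mean([optics.read_camera("side")["img"].astype(float).mean(2) for _ in range(6)],0)
np.save("I9.npy",I)
for r in range(134,160): print(r, I[r,224:262:1].round().astype(int).tolist())
E
```

```text
134 [193, 191, 185, 165, 139, 92, 62, 49, 44, 39, 36, 23, 13, 7, 7, 10, 9, 22, 37, 42, 42, 42, 39, 33, 32, 36, 39, 43, 53, 63, 73, 82, 90, 103, 127, 136, 134, 135]
135 [196, 195, 194, 184, 151, 88, 49, 40, 35, 36, 33, 24, 13, 8, 8, 9, 14, 30, 55, 62, 63, 63, 60, 48, 40, 37, 36, 38, 39, 46, 56, 66, 69, 86, 122, 135, 134, 136]
136 [196, 197, 197, 186, 137, 73, 41, 38, 36, 36, 34, 32, 28, 27, 22, 20, 30, 47, 70, 78, 78, 78, 76, 68, 60, 48, 39, 37, 36, 39, 42, 51, 53, 77, 122, 134, 134, 136]
137 [198, 197, 196, 184, 129, 65, 40, 37, 37, 35, 35, 41, 53, 55, 48, 45, 56, 67, 78, 83, 84, 84, 82, 80, 74, 63, 47, 40, 38, 38, 38, 43, 47, 75, 121, 133, 135, 136]
138 [199, 198, 198, 184, 130, 65, 37, 33, 30, 30, 33, 45, 69, 76, 71, 70, 77, 78, 81, 83, 83, 83, 80, 81, 74, 64, 47, 40, 36, 36, 36, 39, 46, 74, 120, 132, 134, 134]
139 [201, 198, 197, 184, 129, 64, 33, 26, 21, 18, 22, 36, 60, 74, 77, 80, 83, 84, 83, 83, 81, 78, 74, 69, 61, 53, 46, 37, 36, 35, 37, 41, 47, 75, 120, 133, 135, 136]
140 [199, 199, 197, 183, 125, 56, 30, 25, 21, 16, 14, 20, 40, 56, 69, 75, 81, 81, 81, 79, 73, 68, 61, 54, 49,
[... 2453 characters left out ...]
 46, 49, 56, 66, 73, 72, 69, 63]
156 [196, 195, 195, 196, 188, 163, 127, 91, 64, 48, 39, 35, 34, 36, 37, 44, 48, 49, 51, 45, 41, 42, 42, 41, 42, 43, 42, 44, 45, 52, 60, 66, 66, 70, 73, 76, 75, 68]
157 [196, 196, 196, 195, 194, 187, 171, 151, 124, 91, 65, 47, 38, 36, 38, 44, 45, 48, 51, 45, 41, 43, 42, 42, 42, 45, 48, 51, 52, 60, 71, 76, 76, 72, 68, 68, 72, 74]
158 [195, 195, 195, 196, 196, 194, 191, 185, 170, 151, 124, 91, 66, 46, 42, 44, 46, 48, 50, 47, 44, 42, 41, 40, 41, 45, 58, 65, 67, 67, 72, 73, 77, 77, 71, 64, 64, 71]
159 [193, 194, 194, 195, 196, 196, 194, 193, 190, 184, 172, 151, 124, 92, 68, 55, 47, 47, 51, 47, 44, 41, 40, 33, 33, 41, 59, 72, 76, 75, 72, 67, 67, 72, 74, 72, 68, 67]
```

```bash
python3 - <<'E'
from h import *
st();T=Ttool();Rm=Rt(.1,15)@FL
goto([.6605,.199,.2285],Rm)
E
```

```text
t12.20 [0.6615 0.1916 0.3033] [-2.88  -0.003 -1.472] F [ 0.21  0.18 -6.6 ] M [-0.02  0.55 -0.  ] g0.220 q [ 0.08  0.46 -0.67  1.24  0.4   1.3  -2.04]
shift [-0.19  0.49  1.81] turn [ 0.   -0.03 -0.01] rows needed 1.8 0.0
```

>>> {"fn": "drive_tool", "kwargs": {
  "rows": [1,-0.1,0.1,0.3,0,0,0,1,-0.1,0.2,0.6,0,0,0,1,-0.2,0.3,0.9,0,0,0,1,-0.2,0.35,1.2,0,0,0,1,-0.2,0.4,1.45,0,0,0,1,-0.2,0.45,1.65,0,0,0,1,-0.2,0.5,1.75,0,0,0,1,-0.2,0.5,1.75,0,0,0]
}}

```text
time: 12.87
tool_pos: [0.6589, 0.1986, 0.2285]
tool_rot: [-2.883, -0.004, -1.472]
contact_force: [-1.2, 0.7, -7.1]
grip_width: 0.216
```

```bash
cat >> h.py <<'E'
def avg(n=8,save=None):
    P=[];Q=[];F=[];M=[];I={}
    for i in range(n):
        s=readout.get_state();P.append(s["tool_pos"]);Q.append(s["tool_rot"]);F.append(s["contact_force"]);M.append(s["moment"])
        nm=["side","wrist"][i%2];I.setdefault(nm,[]).append(optics.read_camera(nm)["img"].astype(float))
    T=np.eye(4);T[:3,:3]=R.from_euler('xyz',Q).mean().as_matrix();T[:3,3]=np.mean(P,0)
    print("avg pos",np.round(T[:3,3],4),"rot",np.round(R.from_matrix(T[:3,:3]).as_euler('xyz'),4),"F",np.mean(F,0).round(2),"M",np.mean(M,0).round(3))
    I={k:np.mean(v,0).astype(np.uint8) for k,v in I.items()}
    if save:
        for k in I: cv2.imwrite(f"pics/{k}{save}.png",I[k][:,:,::-1])
    np.save("T.npy",T); return T,I
def crop(t,n,x0,y0,x1,y1,f,al=2):
    o=cv2.resize(t[y0:y1,x0:x1],None,fx=f,fy=f,interpolation=cv2.INTER_CUBIC); o=cv2.convertScaleAbs(o,alpha=al,beta=15)
    for x in range(x0,x1,5 if f>7 else 10): cv2.putText(o,str(x),((x-x0)*f,10),0,.35,(0,0,255),1)
    for y in range(y0,y1,5 if f>7 else 10): cv2.putText(o,str(y),(0,(y-y0)*f+4),0,.35,(0,0,255),1)
    cv2.imwrite(f"pics/{n}.png",o)
E
python3 - <<'E'
from h import *
T,I=avg(8,"10")
crop(I["side"][:,:,::-1],"s10c",210,130,275,200,8)
crop(I["wrist"][:,:,::-1],"w10c",165,120,335,260,4)
E
```

```text
avg pos [0.6599 0.1995 0.2307] rot [-2.8795e+00 -2.4000e-03 -1.4721e+00] F [-0.06 -0.07 -6.9 ] M [-0.059  0.608  0.029]
```

View pics/s10c.png

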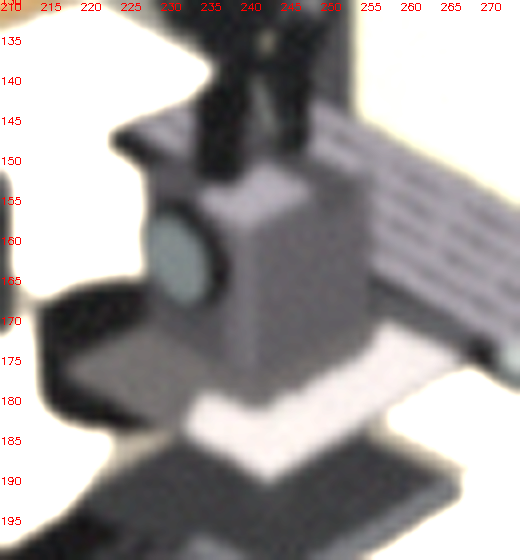

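View pics/w10c.png

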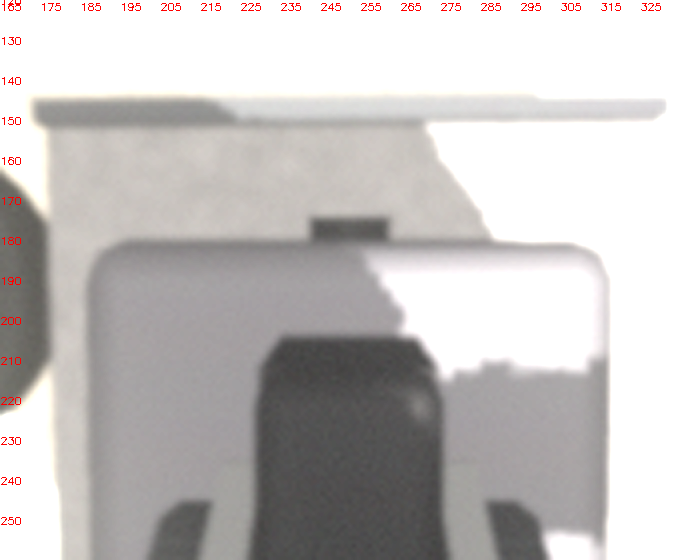

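```bash
python3 - <<'E'
from lampfit import *
T=np.load("T.npy");c=optics.read_camera("wrist");s=optics.read_camera("side")
Tc=T@np.array(c["T_tool_cam"])
for z in (.0975,.1,.103):
    p=onz(c,[(173.2,144.3),(331.3,144.3)],z,Tc);d=p[0]-p[1];y=np.arctan2(-d[0],d[1]);print(z,"len %.4f yaw %.3f"%(np.linalg.norm(d),y),"centre",p.mean(0)[:2]-.075*np.array([np.cos(y),np.sin(y)]))
fit(c,T,204,180.2)
I=cv2.imread("pics/side10.png").mean(2)
for r in (150,152,154,158,160,162,164,166,168,170): print(r,I[r,222:234].round().tolist(),I[r,250:260].round().tolist(),I[r,236:246].round().tolist())
Rz=R.from_euler('z',.1).as_matrix()
for ctr in ((.6555,.196),(.6525,.196),(.6555,.199)):
  g=np.array([*ctr,.088+.012+.14])
  V=np.array([(-.045,.04,-.06),(-.045,.04,-.12),(.045,-.04,-.06),(.045,-.04,-.12),(-.045,-.04,-.06),(-.045,-.04,-.14),(.045,-.04,-.14)])
  print(ctr,(proj(s,g+V@Rz.T)).round(1).tolist())
P=np.array([(-.075,-.075,.088),(-.075,.075,.088),(.075,-.075,.088)]);print(proj(s,np.array([.6555,.196,0])+P@Rz.T).round(1).tolist())
E
```

```text
0.0975 len 0.1503 yaw 0.099 centre [0.655  0.1988]
0.1 len 0.1490 yaw 0.099 centre [0.6548 0.1988]
0.103 len 0.1475 yaw 0.099 centre [0.6544 0.1988]
phi -19.3 dy -0.0003 lamp nose tilt(+ = rear up) -4.3 grip [0.6547 0.199  0.2513] base [0.6444 0.1977 0.1117] yaw 0.099 [ 0. -0.]
150 [192.0, 185.0, 167.0, 138.0, 88.0, 44.0, 25.0, 26.0, 29.0, 34.0, 36.0, 32.0] [49.0, 59.0, 64.0, 75.0, 74.0, 70.0, 71.0, 73.0, 73.0, 70.0] [7.0, 6.0, 7.0, 13.0, 26.0, 41.0, 52.0, 54.0, 45.0, 37.0]
152 [194.0, 195.0, 195.0, 191.0, 174.0, 117.0, 60.0, 39.0, 38.0, 37.0, 36.0, 34.0] [37.0, 39.0, 40.0, 44.0, 48.0, 53.0, 58.0, 71.0, 75.0, 77.0] [24.0, 21.0, 22.0, 35.0, 56.0, 74.0, 80.0, 79.0, 78.0, 72.0]
154 [194.0, 194.0, 196.0, 195.0, 182.0, 133.0, 67.0, 35.0, 29.0, 29.0, 30.0, 32.0] [38.0, 37.0, 36.0, 37.0, 43.0, 49.0, 62.0, 70.0, 72.0, 67.0] [71.0, 72.0, 70.0, 76.0, 82.0, 82.0, 82.0, 84.0, 82.0, 80.0]
158 [195.0, 195.0, 195.0, 194.0, 177.0, 106.0, 58.0, 54.0, 55.0, 54.0, 46.0, 30.0] [43.0, 42.0, 44.0, 44.0, 43.0, 47.0, 59.0, 72.0, 70.0, 64.0] [26.0, 41.0, 52.0, 58.0, 65.0, 62.0, 53.0, 50.0, 46.0, 44.0]
160 [1
[... 933 characters left out ...]
 41.0] [27.0, 33.0, 42.0, 46.0, 50.0, 50.0, 44.0, 42.0, 41.0, 41.0]
170 [11.0, 7.0, 8.0, 11.0, 17.0, 26.0, 33.0, 37.0, 36.0, 35.0, 35.0, 33.0] [41.0, 41.0, 41.0, 42.0, 43.0, 45.0, 49.0, 61.0, 75.0, 66.0] [35.0, 36.0, 43.0, 46.0, 51.0, 49.0, 44.0, 42.0, 43.0, 41.0]
(0.6555, 0.196) [[228.5, 157.1], [229.1, 169.8], [258.3, 155.8], [258.3, 168.5], [242.5, 164.0], [242.9, 181.2], [258.3, 172.6]]
(0.6525, 0.196) [[227.9, 157.4], [228.5, 170.1], [257.7, 156.0], [257.7, 168.7], [241.9, 164.3], [242.4, 181.4], [257.7, 172.8]]
(0.6555, 0.199) [[228.1, 156.8], [228.7, 169.5], [257.8, 155.5], [257.8, 168.2], [242.0, 163.8], [242.5, 180.9], [257.8, 172.3]]
[[243.9, 190.0], [218.4, 176.1], [269.3, 175.3]]
```

```bash
python3 - <<'E'
from h import *
I=cv2.imread("pics/wrist10.png"); crop(I,"w10e",215,185,285,255,8,4)
E
sed -i 's/(.031,0,.009),(.045,0,-.045)/(.031,0,-.045),(.045,0,-.045)/' lampfit.py
```

```text
(no output)
```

View pics/w10e.png

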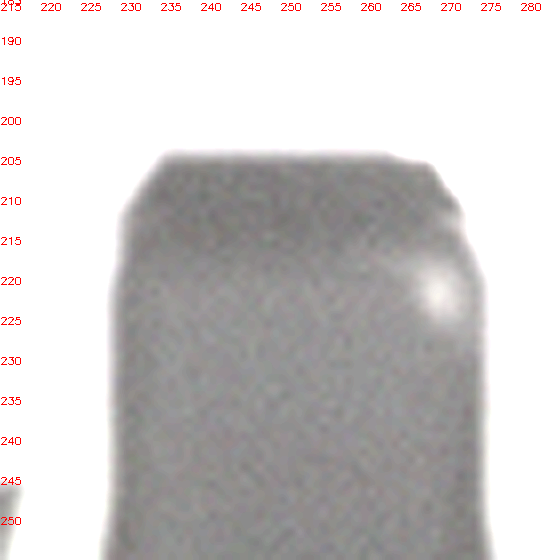

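```bash
cat > lampfit.py <<'E'
from h import *
np.set_printoptions(precision=4,suppress=True)
def fit(c,T,rows,dz0=-.0213):
    Tc=T@np.array(c["T_tool_cam"])
    def pose(p):
        phi,dy,dz=p
        L=np.c_[[0,-1,0],[-1,0,0],[0,0,-1]].astype(float)
        return T[:3,:3]@R.from_euler('x',phi).as_matrix()@L, T[:3,3]+T[:3,:3]@[0,dy,dz]
    V=np.array([(.031,0,-.045),(.031,0,.009),(.045,0,-.045)])
    def f(p):
        Rl,g=pose(p); q=proj(c,g+V@Rl.T,Tc)
        return np.r_[q[:,1]-np.array(rows),(p[2]-dz0)/.003]
    r=least_squares(f,[.26,0,dz0],x_scale=[.1,.01,.01]);Rl,g=pose(r.x)
    print("phi %.1f dy %.4f dz %.4f"%(np.degrees(r.x[0]),r.x[1],r.x[2]),"rear-up %.1f"%np.degrees(np.arcsin(Rl[2,0])),"grip",g,"base",g-.14*Rl[:,2],"yaw %.3f"%np.arctan2(Rl[1,0],Rl[0,0]),r.fun.round(1))
E
python3 - <<'E'
from lampfit import *
T=np.load("T.npy");c=optics.read_camera("wrist")
for r in ((204,217,180.2),(204,217,179),(204,216,179),(204,218,179)): fit(c,T,r)
E
```

```text
phi -13.8 dy 0.0043 dz -0.0215 rear-up 1.3 grip [0.6502 0.1986 0.2503] base [0.6533 0.1986 0.1104] yaw 0.099 [-0.2  0.   0.2 -0.1]
phi -13.4 dy 0.0040 dz -0.0222 rear-up 1.6 grip [0.6503 0.1986 0.2511] base [0.6542 0.1987 0.1111] yaw 0.099 [-0.7  0.   0.7 -0.3]
phi -13.9 dy 0.0036 dz -0.0222 rear-up 1.1 grip [0.6507 0.1986 0.2512] base [0.6535 0.1986 0.1112] yaw 0.099 [-0.7  0.   0.7 -0.3]
phi -13.0 dy 0.0043 dz -0.0222 rear-up 2.0 grip [0.65   0.1986 0.251 ] base [0.6549 0.1987 0.111 ] yaw 0.099 [-0.7  0.   0.7 -0.3]
```

```bash
cat >> h.py <<'E'
def gotoT(T,p,Rm):
    d=T[:3,:3].T@(np.array(p)-T[:3,3])/.04; r=R.from_matrix(T[:3,:3].T@Rm).as_rotvec(degrees=True)/5
    print("shift",np.round(d,3),"turn",np.round(r,2))
E
python3 - <<'E'
from h import *
T=np.load("T.npy");Rm=Rt(.099,13.8)@FL;o=np.array([0,.004,-.0215])
g=T[:3,3]+T[:3,:3]@o; gotoT(T,g+[.005,.0005,-.013]-Rm@o,Rm)
print(T[:3,:3].T@[0,0,-.001]/.04)
E
```

```text
shift [-0.002 -0.026  0.348] turn [-0.24 -0.03  0.  ]
[-5.90535343e-05  6.47819817e-03  2.41460030e-02]
```

>>> {"fn": "drive_tool", "kwargs": {
  "rows": [1,0,-0.01,0.08,-0.1,0,0,1,0,-0.02,0.16,-0.2,0,0,1,0,-0.02,0.24,-0.24,0,0,1,0,-0.03,0.32,-0.24,0,0,1,0,-0.03,0.35,-0.24,0,0,1,0,-0.03,0.35,-0.24,0,0]
}}

```text
time: 13.92
tool_pos: [0.6641, 0.1996, 0.2159]
tool_rot: [-2.903, -0.003, -1.472]
contact_force: [-0.4, -0.8, -7.6]
grip_width: 0.213
```

```bash
python3 - <<'E'
from h import *
T,I=avg(8,"11")
crop(I["side"][:,:,::-1],"s11c",210,130,275,200,8)
crop(I["wrist"][:,:,::-1],"w11c",165,120,335,260,4)
E
```

```text
avg pos [0.6643 0.2    0.2169] rot [-2.9013e+00 -2.6000e-03 -1.4718e+00] F [-0.29  0.02 -7.16] M [-0.031  0.549  0.002]
```

View pics/s11c.png

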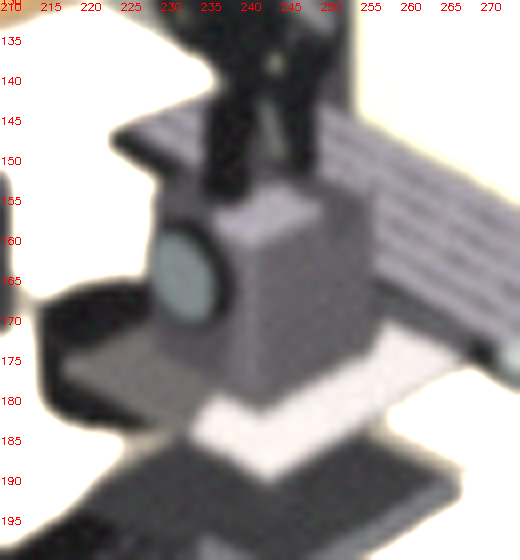

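View pics/w11c.png

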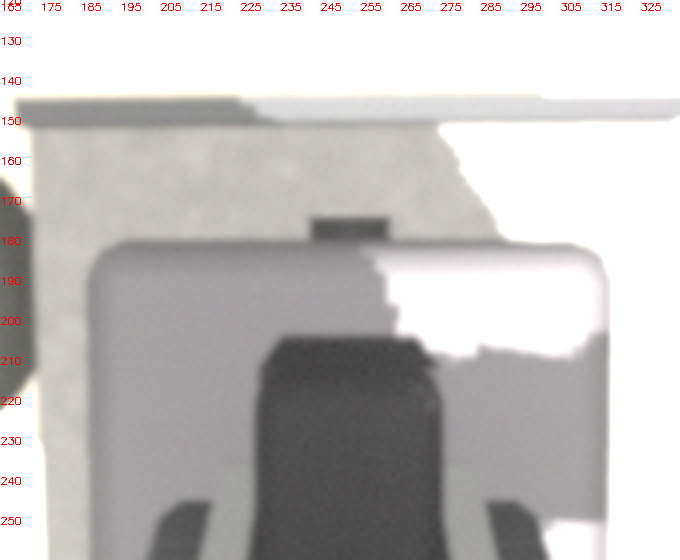

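```bash
python3 - <<'E'
from lampfit import *
T=np.load("T.npy");c=optics.read_camera("wrist")
fit(c,T,(204,217,180))
Tc=T@np.array(c["T_tool_cam"]); I=cv2.imread("pics/wrist11.png").mean(2)
print(I[146,330:345].round(),I[146,160:175].round())
for z in (.098,.101):
    p=onz(c,[(168.3,144.3),(335.3,144.3)],z,Tc);d=p[0]-p[1];y=np.arctan2(-d[0],d[1]);print(z,"len %.4f yaw %.3f"%(np.linalg.norm(d),y),"centre",p.mean(0)[:2]-.075*np.array([np.cos(y),np.sin(y)]))
I=cv2.imread("pics/side11.png").mean(2)
for r in (157,160,163,166,172,176): print(r,I[r,224:234].round().tolist(),I[r,250:260].round().tolist(),I[r,236:246].round().tolist())
E
```

```text
phi -13.7 dy 0.0042 dz -0.0216 rear-up 0.1 grip [0.6551 0.1991 0.2369] base [0.6553 0.1987 0.0969] yaw 0.099 [-0.3  0.   0.3 -0.1]
[104. 104. 104. 103. 103. 105. 123. 167. 208. 221. 222. 222. 223. 224.
 223.] [131. 130. 131. 132. 133. 134. 131. 122. 104.  82.  71.  70.  70.  69.
  69.]
0.098 len 0.1503 yaw 0.099 centre [0.6551 0.1993]
0.101 len 0.1486 yaw 0.099 centre [0.6548 0.1992]
157 [196.0, 195.0, 194.0, 182.0, 127.0, 61.0, 29.0, 24.0, 22.0, 20.0] [45.0, 38.0, 36.0, 36.0, 38.0, 43.0, 55.0, 67.0, 68.0, 66.0] [45.0, 69.0, 76.0, 79.0, 79.0, 80.0, 81.0, 80.0, 80.0, 80.0]
160 [194.0, 194.0, 188.0, 163.0, 93.0, 53.0, 55.0, 56.0, 51.0, 41.0] [44.0, 40.0, 42.0, 43.0, 41.0, 44.0, 50.0, 60.0, 67.0, 75.0] [19.0, 33.0, 48.0, 58.0, 66.0, 70.0, 64.0, 55.0, 51.0, 46.0]
163 [162.0, 157.0, 156.0, 129.0, 74.0, 58.0, 61.0, 59.0, 60.0, 60.0] [43.0, 42.0, 43.0, 43.0, 42.0, 44.0, 51.0, 67.0, 73.0, 75.0] [28.0, 15.0, 21.0, 39.0, 49.0, 54.0, 48.0, 44.0, 43.0, 44.0]
166 [11.0, 14.0, 12.0, 11.0, 19.0, 39.0, 54.0, 59.0, 61.0, 62.0] [43.0, 43.0, 41.0, 43.0, 42.0, 41.0, 39.0, 32.0, 30.0, 32.0] [38.0, 17.0, 15.0, 28.0, 44.0, 53.0, 47.0, 43.0, 43.0, 43.0]
172 [35.0, 39.0, 46.0, 47.0, 46.0, 41.0, 37.0, 35.0, 35.0, 34.0] [42.0, 42.0, 42.0, 39.0, 43.0, 43.0, 56.0, 88.0, 107.0, 111.0] [35.0, 34.0, 37.0, 46.0, 50.0, 51.0, 47.0, 43.0, 42.0, 40.0]
176 [48.0, 50.0, 49.0, 49.0, 50.0, 48.0, 50.0, 48.0, 47.0, 44.0] [57.0, 67.0, 85.0, 99.0, 106.0, 109.0, 114.0, 114.0, 116.0, 114.0] [38.0, 39.0, 43.0, 47.0, 49.0, 52.0, 47.0, 43.0, 43.0, 41.0]
```

>>> {"fn": "drive_tool", "kwargs": {
  "rows": [1,0,0.01,0.03,0,0,0,1,0,0.02,0.06,0,0,0,1,0,0.02,0.09,0,0,0,1,0,0.03,0.12,0,0,0,1,0,0.03,0.12,0,0,0]
}}

```text
time: 14.78
tool_pos: [0.6641, 0.1997, 0.2115]
tool_rot: [-2.902, -0.003, -1.472]
contact_force: [-0.7, -0.0, -7.2]
grip_width: 0.215
```

>>> {"fn": "drive_tool", "kwargs": {
  "rows": [1,0,0,0.012,0,0,0,1,0,0.006,0.024,0,0,0,1,0,0.006,0.024,0,0,0]
}}

```text
time: 15.03
tool_pos: [0.6643, 0.1999, 0.2109]
tool_rot: [-2.901, -0.003, -1.472]
contact_force: [0.8, -0.4, -6.7]
grip_width: 0.216
```

>>> {"fn": "drive_tool", "kwargs": {
  "rows": [1,0,0,0.012,0,0,0,1,0,0.006,0.024,0,0,0,1,0,0.006,0.024,0,0,0]
}}

```text
time: 15.28
tool_pos: [0.6642, 0.1998, 0.21]
tool_rot: [-2.901, -0.003, -1.472]
contact_force: [-0.6, -1.0, -7.6]
grip_width: 0.218
```

>>> {"fn": "drive_tool", "kwargs": {
  "rows": [1,0,0,0.012,0,0,0,1,0,0.006,0.024,0,0,0,1,0,0.006,0.024,0,0,0]
}}

```text
time: 15.53
tool_pos: [0.6642, 0.1998, 0.2089]
tool_rot: [-2.902, -0.003, -1.472]
contact_force: [0.5, 0.3, -7.3]
grip_width: 0.221
```

```bash
python3 - <<'E'
from h import *
T,I=avg(4,"12")
crop(I["side"][:,:,::-1],"s12c",225,150,275,195,12,2.2)
E
```

```text
avg pos [0.6643 0.1999 0.209 ] rot [-2.9014e+00 -2.6000e-03 -1.4719e+00] F [-0.22 -0.36 -7.13] M [-0.046  0.564 -0.005]
```

View pics/s12c.png

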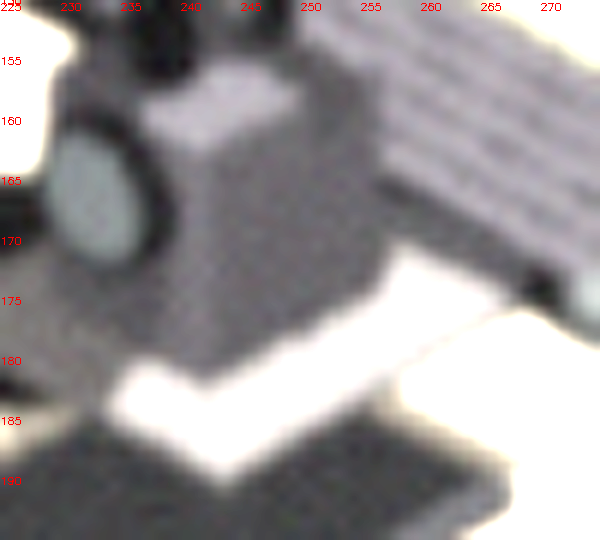

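>>> {"fn": "drive_tool", "kwargs": {
  "rows": [1,0,0,0.012,0,0,0,1,0,0.006,0.024,0,0,0,1,0,0.006,0.024,0,0,0]
}}

```text
time: 15.98
tool_pos: [0.6645, 0.2, 0.2087]
tool_rot: [-2.9, -0.003, -1.472]
contact_force: [-1.1, -0.3, -4.8]
grip_width: 0.215
```

>>> {"fn": "drive_tool", "kwargs": {
  "rows": [1,0,0,0.012,0,0,0,1,0,0.006,0.024,0,0,0,1,0,0.006,0.024,0,0,0]
}}

```text
time: 16.23
tool_pos: [0.6647, 0.2, 0.2086]
tool_rot: [-2.899, -0.003, -1.472]
contact_force: [-3.3, -2.1, 0.5]
grip_width: 0.22
```

```bash
python3 - <<'E'
from lampfit import *
T,I=avg(4,"13")
crop(I["wrist"][:,:,::-1],"w13c",165,120,345,260,4)
E
```

```text
avg pos [0.6647 0.2    0.2086] rot [-2.8993 -0.0026 -1.4722] F [-3.22 -1.8   1.56] M [-0.311  0.863 -0.063]
```

>>> {"fn": "drive_tool", "kwargs": {
  "rows": [1,0,0,0,0,0,0,1,0,0,0,0,0,0,1,0,0,0,0,0,0,1,0,0,0,0,0,0],
  "force": 20
}}

```text
time: 16.77
tool_pos: [0.6648, 0.2, 0.2086]
tool_rot: [-2.899, -0.003, -1.472]
contact_force: [-4.6, -2.4, 5.0]
grip_width: 0.213
```

```bash
python3 - <<'E'
from lampfit import *
T,I=avg(4,"14")
crop(I["wrist"][:,:,::-1],"w14c",165,120,345,260,4)
E
```

```text
avg pos [0.6648 0.2    0.2086] rot [-2.8992 -0.0025 -1.4722] F [-4.26 -2.63  5.29] M [-0.437  0.955 -0.074]
```

View pics/w14c.png

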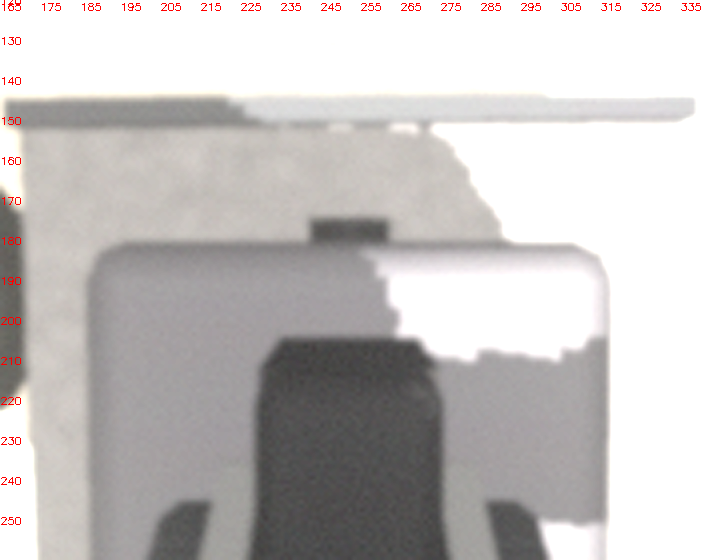

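>>> {"fn": "drive_tool", "kwargs": {
  "rows": [1,0,0,-0.015,0,0,0,1,0,0,-0.025,0,0,0,1,0,0,-0.025,0,0,0]
}}

```text
time: 17.22
tool_pos: [0.6645, 0.1999, 0.2085]
tool_rot: [-2.9, -0.002, -1.472]
contact_force: [-3.0, -1.0, 4.6]
grip_width: 0.22
```

```bash
python3 - <<'E'
from lampfit import *
avg(2)
E
```

```text
avg pos [0.6645 0.1999 0.2085] rot [-2.9001 -0.0024 -1.4721] F [-2.98 -1.54  4.  ] M [-0.309  0.672 -0.092]
```

>>> {"fn": "drive_tool", "kwargs": {
  "rows": [0.7,0,0,0,0,0,0,0.6,0,0,0,0,0,0,0.5,0,0,0,0,0,0,0.4,0,0,0,0,0,0,0.3,0,0,0,0,0,0,0.3,0,0,0,0,0,0]
}}

```text
time: 17.82
tool_pos: [0.6642, 0.2, 0.208]
tool_rot: [-2.901, -0.002, -1.472]
contact_force: [-0.2, -0.5, 0.2]
grip_width: 0.701
```

```bash
python3 - <<'E'
from lampfit import *
T,I=avg(4,"15")
crop(I["wrist"][:,:,::-1],"w15c",155,120,345,310,3)
crop(I["side"][:,:,::-1],"s15c",210,130,275,200,8)
E
```

```text
avg pos [0.6641 0.2    0.208 ] rot [-2.9012 -0.0024 -1.4719] F [-0.17 -0.09  0.27] M [-0.01   0.251 -0.006]
```

View pics/w15c.png

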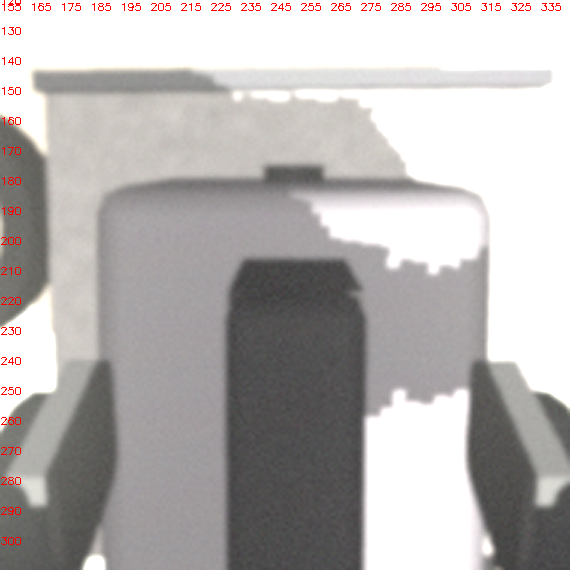

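View pics/s15c.png

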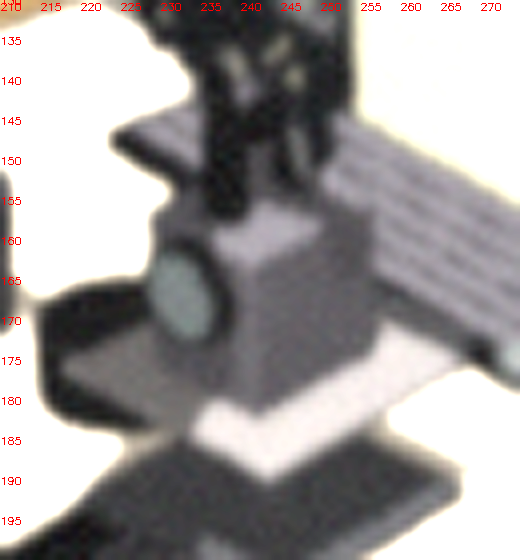

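>>> {"fn": "drive_tool", "kwargs": {
  "rows": [0.3,0,0,-0.3,0,0,0,0.3,0,0,-0.7,0,0,0,0.2,0,0,-1.2,0,0,0,0.2,0,0,-1.8,0,0,0,0.2,0,0,-2.4,0,0,0,0.2,0,0,-3,0,0,0,0.2,0,0,-3.5,0,0,0,0.2,0,0,-3.5,0,0,0]
}}

```text
time: 18.68
tool_pos: [0.6317, 0.1989, 0.3514]
tool_rot: [-2.891, 0.001, -1.471]
contact_force: [-0.5, 1.0, 1.3]
grip_width: 0.804
```

```bash
python3 - <<'E'
from lampfit import *
T,I=avg(4,"16")
crop(I["wrist"][:,:,::-1],"w16c",170,90,340,290,3)
crop(I["side"][:,:,::-1],"s16c",210,130,275,200,8)
t=optics.read_camera("top")["img"];cv2.imwrite("pics/top16.png",t[:,:,::-1])
E
```

```text
avg pos [0.6312 0.1979 0.3475] rot [-2.896  -0.0012 -1.4714] F [-0.17  0.87  0.26] M [-0.023  0.249  0.002]
```

View pics/w16c.png

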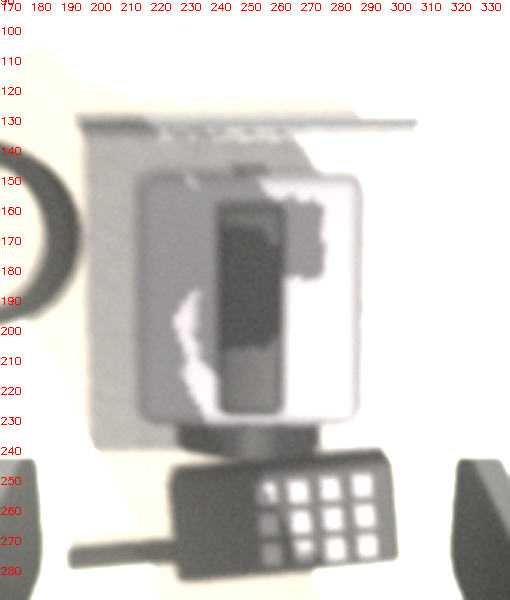

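View pics/s16c.png

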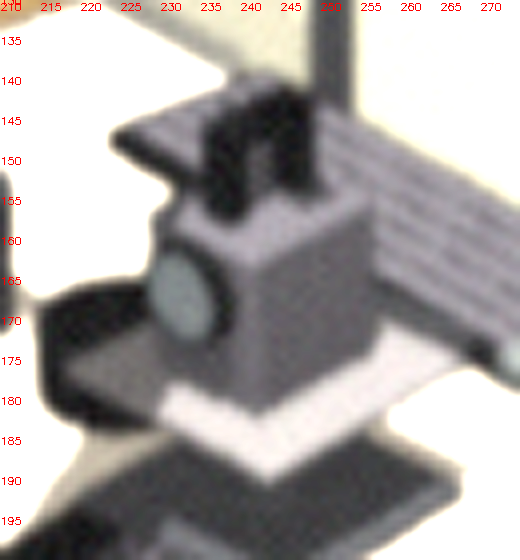

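View pics/top16.png

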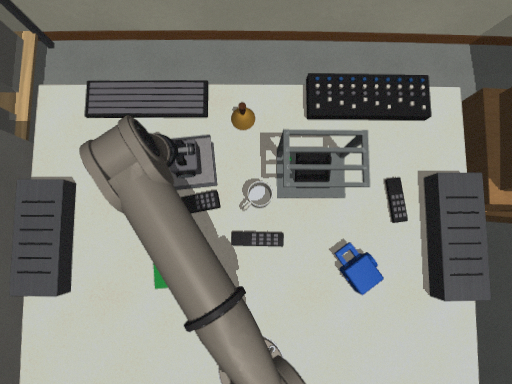

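```bash
python3 - <<'E'
from lampfit import *
T=np.load("T.npy");c=optics.read_camera("wrist");Tc=T@np.array(c["T_tool_cam"])
I=cv2.imread("pics/wrist16.png"); crop(I,"w16f",190,120,320,250,6,1.6)
p=onz(c,[(195.6,129.2),(308.5,129.8)],.099,Tc);d=p[0]-p[1];y=np.arctan2(-d[0],d[1]);print("len %.4f yaw %.3f"%(np.linalg.norm(d),y),p.mean(0)[:2]-.075*np.array([np.cos(y),np.sin(y)]))
q=onz(c,[(215,148.3),(290,148.3),(215.7,230.7),(289.3,230.7)],.087+.095,Tc);print(q,q.mean(0))
q=onz(c,[(242.5,157.5),(264.5,157.5),(242.5,227.5),(264.5,227.5)],.087+.149,Tc);print("bar",q.mean(0),np.linalg.norm(q[0]-q[2]))
E
```

```text
len 0.1490 yaw 0.094 [0.6544 0.2006]
[[0.6936 0.2434 0.182 ]
 [0.7014 0.165  0.182 ]
 [0.6067 0.2346 0.182 ]
 [0.6145 0.1564 0.182 ]] [0.654  0.1998 0.182 ]
bar [0.6543 0.1991 0.236 ] 0.06180753442435359
```

View pics/w16f.png

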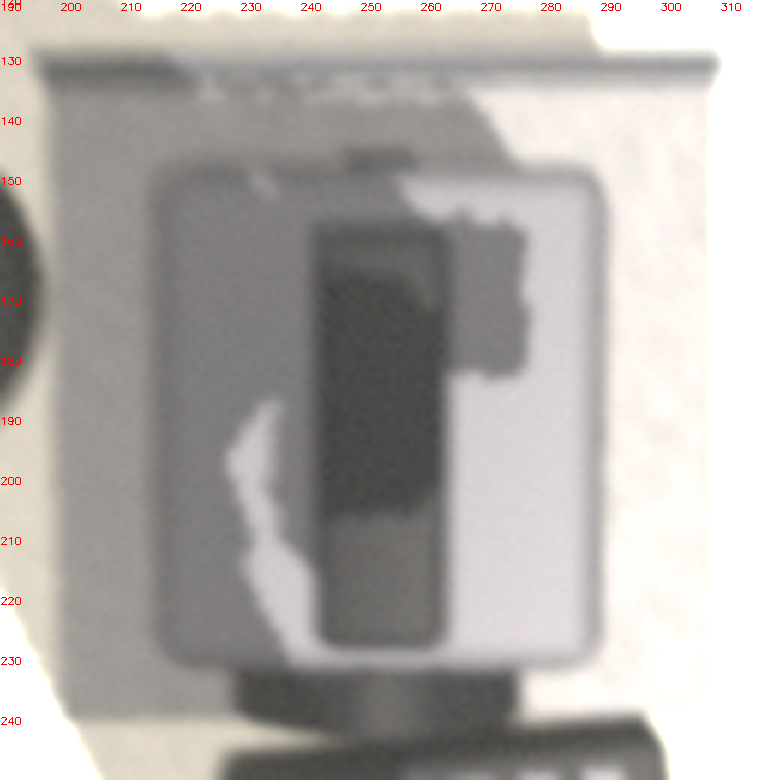

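```bash
python3 - <<'E'
from workcell import workorder, readout
print(readout.get_state()["time"]); print(workorder.close_job())
E
```

```text
18.9833
the job is handed in; nothing more can be done
None
```

The handlamp is out of its dock and standing upright in the middle of the grey riser's platform, with the lens towards the open front. I handed the job in at about 19 s.

**What I did:**
- I came in under the shelf at 45 degrees, gripped the handle bar and lifted the lamp about 35 mm along its leaning axis.
- I then drew it out to -x, turned it upright and felt for the platform in 1 mm steps. Touchdown was gentle, peaking at about 12 N on the platform.
- I backed off slightly before letting go. The gripper is now clear, about 0.14 m above where it released.

**Last checks after release:**
- **Position:** the wrist camera puts the lamp within about 1 mm of the platform's centre.
- **Squareness:** it is square to the fence within about 0.5 degrees. The side view shows it upright.
- **Other items:** in the final top view the mug, bell, both remotes, radio and blue lamp look undisturbed. The arm hid the pen pot, the tape roll and most of the green riser there. I did not check those three separately, though part of the tape roll shows in the wrist picture.

**What failed or disagreed:**
- **First approach:** it ran the last joint to the end of its range, so I turned the tool half way round and grasped that way instead.
- **Lamp position:** before set-down the side camera put the lamp 2–3 mm off the wrist camera's estimate. I went by the wrist camera, which sees the lamp and platform together.
- **Lamp tilt:** an early wrist estimate of about 5 degrees came from a misread edge. Once corrected to about 1 degree it matched the side view.

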